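# Clamp the dressing stone in the turnbuckle stone holder

## Task

Get the sharpening stone ready for the graver: lay the white dressing stone flat on the cork strip of the stone holder, square between its two open jaws, and let go of it. Then turn the spoked turnbuckle body, balls going away from the robot over the top, so that both jaws draw in together until the stone is gripped firmly between them, going by the feel of the spokes: it must not be left loose, and it is brittle, so do not overtighten. Leave the inspection mirror and the glass jar behind the holder undisturbed.

Things in the scene. Friction and masses are not known exactly. Their poses are not given: they have to be found in the camera images.
- stone_center (a point): centre (half-way up) of the loose white dressing stone, a plain bar 26 mm wide (its x), 102 mm long (its y), 21 mm high (its z), about 0.12 kg, lying flat on the bench to the right of the holder. Grasp it from above across the 26 mm
- bed (a point): middle of the cork strip's top on the stone holder: the stone's underside belongs here, its centre 10.5 mm above. z up, y along the strip (the stone's length goes along y, either way round), x away from the robot. The strip is 22 mm wide, narrower than the stone, so fingertips fit beside it, and 80 mm long; the base top lies 8 mm below it
- holder: the grey stone holder, fixed to the bench, base 146 x 214 mm (origin under its middle, axes as bed). Two dark jaws with springy black pads 40 mm wide face each other along y, always equally far from the bed point; tops 5 mm below the stone's top. Each pad starts 4 to 8 mm beyond the end of a centred stone; how far is not measured. Two guide rods, tops 7 mm above the bed point, run along y 40 to 69 mm from it on the spokes side
- spoke_hub (a point): centre of the turnbuckle body, at -88 mm in bed x and 30 mm above the bed. Its y is the horizontal turning axis, parallel to bed y. Four 7 mm steel spokes stand along this point's +x, -x, +z, -z and turn with it; each ends in a black ball of 13 mm diameter centred 31 mm from the axis. Hub radius 14.5 mm; two saddles 16 to 23 mm either side along y rise 14 mm above the axis
- star: the turnbuckle body itself (same point and axes as spoke_hub), with left- and right-hand threaded rods in its two ends. Uppermost ball away from the robot (bed +x, positive about y) draws each jaw in by 2 mm per radian; the other way opens them. It stays where it is left and turns 1.9 to 4 rad before both jaws touch the stone; any spoke may be uppermost at the start
- spoke_tip (a point): centre of the ball on the spoke_hub +z spoke. Pushed square to its spoke at the ball, the body takes about 4 N while the jaws run free and 0.13 N more per newton of jaw force; once both jaws touch, jaw force rises by about 35 N per radian. Gripped firmly means 12 to 32 N at each jaw, best about 20; above 42 N the stone cracks
- stone: the same dressing stone (origin at the centre of its underside). Far to its right a tall bench lamp stands near x 0.5, y -0.72, its neck leaning over the bench: keep the arm clear of it
- lens_stand: a small round inspection mirror on a dark weighted foot, 45 mm diameter, 131 mm high, standing loose behind the holder: leave it alone (origin at the centre of its underside)
- glass_jar: a small clear glass jar with a white lid, 52 mm diameter, 52 mm high, standing loose behind the holder: leave it alone (origin at the centre of its underside)

How it is judged:
By the outcome, as a careful person would: the job done as asked, in the order asked, and still so for the second after the job is handed in, with the robot touching nothing.
It also fails if it takes over 72 s, if anything falls off the work surface, if the arm or the gripper's body presses on something with over 40 N, if the wrist force passes 120 N, or if a joint passes its speed limit or range.

## Robot

A 6-joint arm with a two-finger parallel gripper is mounted at the origin on a cart in front of the work surface, level with it; the furniture and walls round the work are solid. World frame = base frame: x ahead of the robot, y to its left, z up, the work surface at z = 0. Lengths are in mm, angles in rad, forces in N, time in s.
With the tool pointing down it reaches from about 275 to 750 mm from the base axis. Payload 10.2 kg.
Tool frame: the origin (TCP) lies between the finger pads; the fingertips stand 11 mm ahead of it and the grasp point (between the pads) lies 8 mm behind it (ctrl.tip_extent is the distance from the TCP to the fingertips, in mm); z points along the fingers, y is the direction in which the jaws open and shut (so a half turn about z gives the same grasp; the last joint's range is limited). The gripper opens to 85 mm and grips with 20 to 120 N. Pads are 22 mm wide; open, the fingers measure 114 mm over their backs; the gripper's body (76 mm by 85 mm) begins 54 mm behind the grasp point. The pads swing forward as they close: fully open they stand 13 mm farther back than shut.
Start: joints at [1.113, 0.313, 1.498, -0, 1.331, -0.223], TCP at [122.153, 510.598, 242.294] pointing down, gripper open.
Joint ranges: [-2.94, 2.94], [-0.97, 2.17], [0.19, 2.56], [-1.23, 4.37], [0.02, 3.11], [-2.88, 2.88]. Speed limits (rad/s): [2.39, 2.39, 3.01, 3.14, 3.14, 3.14].

## Interface

Orientations are given as a unit quaternion [w, x, y, z].
In Python, from rig import ctrl gives the robot as it stands.
- The arm moves only by the tool apply_moves, never from a script. Its argument "commands" is a list of rows, each a list of 5 numbers: the finger opening in cm, from 0 to 8.54, then the shift along the tool's x, y, z in cm, then the turn about the tool's z in rad. In form: [[jaw, dx, dy, dz, roll], ...]. A call has 1 to 12 rows; each row shifts and turns the commanded pose from where the row before left it, along the tool's axes as they then stand; what a row does not reach is not made up. A row lasts 1/12 s, in which the tool goes at most 41.7 mm and 7.16 degrees, less where a joint would pass 70% of its speed; a pose out of reach is approached as far as the arm can. A call with a gripper value outside its range is refused whole. The fingers move at their own pace and stop on an object; "squeeze" is the grip in N (left out, the last holds). Time passes only in rows, so rows that do not move let the fingers close. It gives the time, the measured TCP pose, the force and the opening at its end, in the units of the state.
- ctrl.sense(): the state, without advancing time (a new reading comes with each control period).
- ctrl.capture(name): name is "side" or "top" or "wrist"; returns the picture (384x512x3 uint8, red, green, blue); there is no depth.
- ctrl.camera_info(name): a dict with "fov_y" (degrees; the focal length in pixels is half the picture's height over the tangent of half this angle, whatever the lens; pixels are square), "cx", "cy" (the principal point, pixels), "camera_from_world" (4x4, takes a point from world to camera coordinates). Camera axes: x right, y down, z forward; pixel columns grow to the right and rows downward; lengths in mm; the calibration is good to about 2 mm. A picture is of the moment at which its call begins: read the wrist's pose just before it. camera_info takes no time and is no camera call; for the wrist camera it gives the pose at the moment of the call.
- ctrl.finish_job(): hands the job in, once; it reports no verdict.
The state is a dict: "time_s": time; "joints": joint angles; "dq": joint speeds; "tau": joint torques, N m; "eef_pos": TCP position; "ee_rot": TCP orientation; "force": force on the tool from outside, world axes, zero at the start; "wrist_torque": the same for the moment, N m; "grip_width": opening from 0.0 (shut) to 1.0 (fully open).
Only numpy, scipy, OpenCV 4.12 (cv2) and the standard library are available. Lean on these libraries where they do the work, as an engineer would, in place of code of your own. Each camera call takes 0.05 s, during which the arm holds its last target.

## Working session

There is one attempt and no reset: what is moved stays moved. The work goes in short steps, Python scripts to look and compute and a tool call to move; the robot and the scene stay as the last step left them, time stands still between calls to the robot, and variables do not carry over. Pictures are saved under pics/ and viewed, and the job is handed in when it is done.

Besides the shell and the picture viewer there is one more tool, called after ">>>" as a command line: name --pt "numbers of a row" for each row, then --argument value for the rest. apply_moves: Moves the arm, as the interface text tells. Its arguments: {"type":"object","properties":{"commands":{"type":"array"},"squeeze":{"type":"number"}},"required":["commands"]}

```bash
mkdir -p pics; ls; cat > look.py <<'E'
from rig import ctrl
import cv2,sys,numpy as np
def snap(cam,name):
    im=ctrl.capture(cam); cv2.imwrite(f'pics/{name}.png',im[:,:,::-1]); return im
E
python3 - <<'E'
from look import *
print(ctrl.sense())
for c in ['side','top','wrist']:
    i=ctrl.camera_info(c); print(c,i['fov_y'],i['cx'],i['cy']); print(np.round(i['camera_from_world'],3))
    snap(c,c+'0')
E
```

```text
pics
{'time_s': 0.0, 'joints': array([ 1.11263494e+00,  3.13466272e-01,  1.49848595e+00,  1.17516030e-06,
        1.33099519e+00, -2.23378296e-01]), 'dq': array([-0.00170939, -0.00112916,  0.0005022 ,  0.00140254,  0.00015168,
        0.0003306 ]), 'tau': array([ 1.05928015e-03, -4.12264431e+01, -2.59746766e+01, -4.32758247e-05,
        4.14809081e-03, -9.70324834e-06]), 'eef_pos': array([122.01471662, 510.3580171 , 241.70834705]), 'ee_rot': array([-2.26927661e-04,  1.17122217e-01,  9.93117278e-01, -6.38240486e-04]), 'force': array([-0.39471614, -0.09136257, -0.00528115]), 'wrist_torque': array([-0.04623855,  0.03938632, -0.04682091]), 'grip_width': 1.0012646602451363}
side 50.229914105935734 257.8121532435131 187.20077795057736
[[ 9.91000e-01 -1.32000e-01  1.00000e-02 -6.70034e+02]
 [-3.60000e-02 -3.47000e-01 -9.37000e-01  1.11695e+02]
 [ 1.27000e-01  9.29000e-01 -3.48000e-01  7.82140e+02]
 [ 0.00000e+00  0.00000e+00  0.00000e+00  1.00000e+00]]
top 54.56299355868497 251.4750100143628 191.28341239713384
[[-1.20000e-02 -1.00000e+00 -5.00000e-03  9.24800e+00]
 [-9.80000e-01  1.30000e-02 -1.97000e-01  6.98658e+02]
 [ 1.97000e-01  2.00000e-03 -9.80000e-01  7.93963e+02]
 [ 0.00000e+00  0.00000e+00  0.00000e+00  1.00000e+00]]
wrist 64.30080050326842 255.13812817563084 195.65977494685177
[[ 2.33000e-01  9.73000e-01 -0.00000e+00 -5.24792e+02]
 [ 9.32000e-01 -2.23000e-01  2.85000e-01 -3.85290e+01]
 [ 2.77000e-01 -6.70000e-02 -9.59000e-01  3.78084e+02]
 [ 0.00000e+00  0.00000e+00  0.00000e+00  1.00000e+00]]
```

View pics/side0.png

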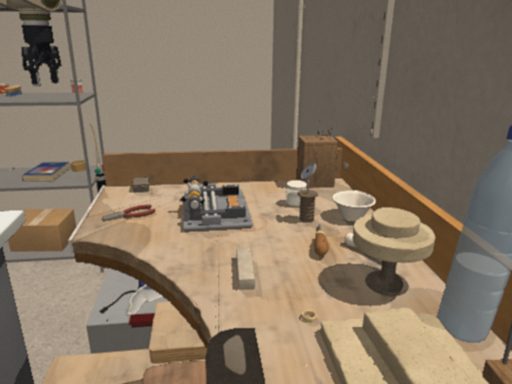

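View pics/top0.png

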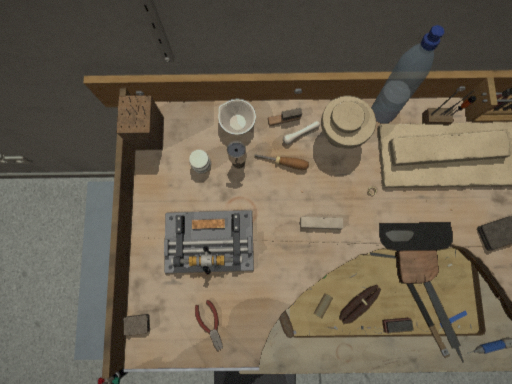

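View pics/wrist0.png

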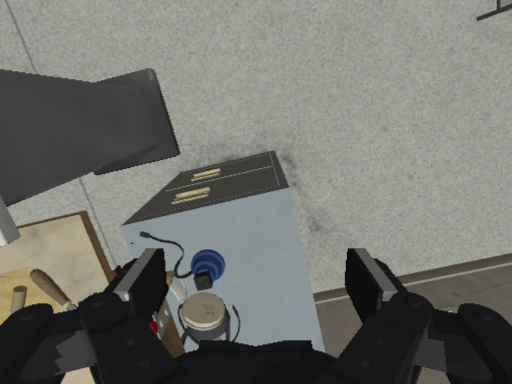

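The top view shows the stone at about (321,223), the holder base at about (209,241) with the cork near (209,224), the star near (207,260), and the jar and mirror at (199,159) and (237,153). Next I'll measure these by ray casting.

```bash
cat >> look.py <<'E'
def cal(cam,info=None):
    i=info or ctrl.camera_info(cam); f=192/np.tan(np.radians(i['fov_y']/2)); return f,i['cx'],i['cy'],np.array(i['camera_from_world'])
def ray(c,u,v):
    f,cx,cy,T=c; R=T[:3,:3]; o=-R.T@T[:3,3]; d=R.T@np.array([(u-cx)/f,(v-cy)/f,1]); return o,d
def onz(c,u,v,z):
    o,d=ray(c,u,v); return o+d*(z-o[2])/d[2]
def proj(c,p):
    f,cx,cy,T=c; q=T[:3,:3]@np.asarray(p,float)+T[:3,3]; return np.array([cx+f*q[0]/q[2],cy+f*q[1]/q[2]])
E
python3 - <<'E'
from look import *
c=cal('top'); im=cv2.imread('pics/top0.png')
crop=im[195:290,150:360]; cv2.imwrite('pics/top0z.png',cv2.resize(crop,None,fx=3.8,fy=3.8,interpolation=cv2.INTER_CUBIC))
hsv=cv2.cvtColor(im,cv2.COLOR_BGR2HSV)
# stone
print(hsv[223,321],hsv[235,321],hsv[224,209])
roi=np.zeros(im.shape[:2],np.uint8); roi[205:240,290:355]=1
m=((hsv[...,1]<75)&(hsv[...,2]>130)&(roi>0)).astype(np.uint8)
cs,_=cv2.findContours(m,0,2); k=max(cs,key=cv2.contourArea); r=cv2.minAreaRect(k); print(r,cv2.contourArea(k))
b=cv2.boxPoints(r); P=np.array([onz(c,*p,21) for p in b]); print(np.round(P,1)); print(np.round(P.mean(0),1),[np.linalg.norm(P[i]-P[i-1]) for i in range(4)])
m=((hsv[...,1]>140)&(hsv[...,0]<20)).astype(np.uint8); m[:, :185]=0;m[:,235:]=0;m[:215]=0;m[235:]=0
cs,_=cv2.findContours(m,0,2); k=max(cs,key=cv2.contourArea); r=cv2.minAreaRect(k); print(r)
for z in (20,30,40): 
  P=np.array([onz(c,*p,z) for p in cv2.boxPoints(r)]); print(z,np.round(P.mean(0),1),[np.linalg.norm(P[i]-P[i-1]).round(1) for i in range(4)])
for n,u,v,z in [('jar',199,158,52),('mirror',237,150,100)]: print(n,onz(c,u,v,z).round(0))
E
```

```text
[ 18  52 161] [ 17  77 162] [ 14 131 154]
((321.9999694824219, 222.0), (63.99999237060547, 33.99999237060547), -0.0) 1578.5
[[ 590.9  -90.2   21. ]
 [ 673.2  -92.9   21. ]
 [ 671.1 -248.4   21. ]
 [ 589.  -243.    21. ]]
[ 631.1 -168.7   21. ] [np.float64(152.7381807065951), np.float64(82.27399084681058), np.float64(155.5147841829893), np.float64(82.31040518890066)]
((193.0, 223.0), (0.0, 0.0), 0.0)
20 [632.4 142.6  20. ] [np.float64(0.0), np.float64(0.0), np.float64(0.0), np.float64(0.0)]
30 [631.3 141.   30. ] [np.float64(0.0), np.float64(0.0), np.float64(0.0), np.float64(0.0)]
40 [630.1 139.3  40. ] [np.float64(0.0), np.float64(0.0), np.float64(0.0), np.float64(0.0)]
jar [786. 126.  52.]
mirror [789.  32. 100.]
```

View pics/top0z.png

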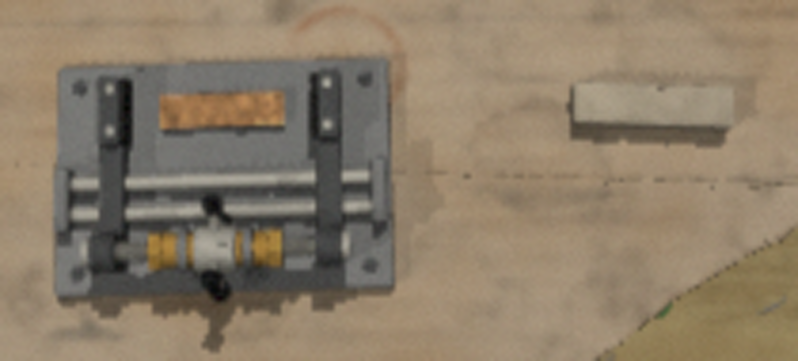

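```bash
python3 - <<'E'
from look import *
print(ctrl.tip_extent)
c=cal('wrist'); o,d=ray(c,c[1],c[2]); s=ctrl.sense()
from scipy.spatial.transform import Rotation as Ro
q=s['ee_rot']; R=Ro.from_quat([q[1],q[2],q[3],q[0]]).as_matrix(); print(R.round(3)); print('cam in tool',R.T@(o-s['eef_pos']),R.T@d)
c=cal('top'); im=cv2.imread('pics/top0.png'); hsv=cv2.cvtColor(im,cv2.COLOR_BGR2HSV)
def rect(m,box,zs):
    x0,x1,y0,y1=box; mm=np.zeros_like(m,dtype=np.uint8); mm[y0:y1,x0:x1]=m[y0:y1,x0:x1]
    cs,_=cv2.findContours(mm,0,2); k=max(cs,key=cv2.contourArea); r=cv2.minAreaRect(k); print(r)
    for z in zs:
        P=np.array([onz(c,*p,z) for p in cv2.boxPoints(r)]); print(z,P.mean(0).round(1),[np.linalg.norm(P[i]-P[i-1]).round(1) for i in range(4)])
rect((hsv[...,1]<60)&(hsv[...,2]>140),(290,355,205,240),(21,))
rect((hsv[...,1]>100)&(hsv[...,0]<20),(185,235,213,235),(20,30,40))
rect((hsv[...,1]<45),(150,260,200,280),(20,30))
E
```

```text
11.0
[[-0.973  0.233 -0.   ]
 [ 0.233  0.973 -0.001]
 [ 0.    -0.001 -1.   ]]
cam in tool [ 7.06989747e+01  3.79608240e-02 -1.31349128e+02] [-2.85054185e-01  6.44821092e-04  9.58511187e-01]
((321.5086364746094, 221.79200744628906), (41.380760192871094, 10.199482917785645), 2.38594388961792)
21 [ 631.2 -167.5   21. ] [np.float64(99.2), np.float64(24.7), np.float64(99.8), np.float64(24.7)]
((207.92465209960938, 223.54136657714844), (8.224688529968262, 32.16852569580078), 87.79740142822266)
20 [630.7 106.5  20. ] [np.float64(19.9), np.float64(77.8), np.float64(19.9), np.float64(77.5)]
30 [629.5 105.3  30. ] [np.float64(19.7), np.float64(76.9), np.float64(19.7), np.float64(76.6)]
40 [628.4 104.1  40. ] [np.float64(19.5), np.float64(76.1), np.float64(19.5), np.float64(75.7)]
((207.85147094726562, 241.5040283203125), (61.03176498413086, 89.26470184326172), 88.45184326171875)
20 [588.7 106.2  20. ] [np.float64(145.2), np.float64(216.9), np.float64(145.1), np.float64(210.1)]
30 [588.1 105.   30. ] [np.float64(143.6), np.float64(214.5), np.float64(143.5), np.float64(207.7)]
```

>>> apply_moves --pt "8.5 -2.74 -1.6 0 0" --pt "8.5 -2.74 -1.6 0 0" --pt "8.5 -2.74 -1.6 0 0" --pt "8.5 -2.74 -1.6 0 0" --pt "8.5 -2.74 -1.6 0 0" --pt "8.5 -2.74 -1.6 0 0" --pt "8.5 -2.74 -1.6 0 0" --pt "8.5 -2.74 -1.6 0 0" --pt "8.5 -2.74 -1.6 0 0" --pt "8.5 -2.74 -1.6 0 0"

```text
time_s: 0.98
eef_pos: [352.2, 289.9, 242.2]
ee_rot: [-0.0, 0.117, 0.993, -0.0]
force: [-0.4, -0.4, -0.0]
grip_width: 0.996
```

>>> apply_moves --pt "8.5 -2.74 -1.6 0 0" --pt "8.5 -2.74 -1.6 0 0" --pt "8.5 -2.74 -1.6 0 0" --pt "8.5 -2.74 -1.6 0 0" --pt "8.5 -2.74 -1.6 0 0" --pt "8.5 -2.74 -1.6 0 0" --pt "8.5 -2.74 -1.6 0 0" --pt "8.5 -2.74 -1.6 0 0" --pt "8.5 -2.74 -1.6 0 0" --pt "8.5 -2.74 -1.6 0 -0.117" --pt "8.5 0 0 0 -0.117" --pt "8.5 0 0 0 0"

```text
time_s: 1.98
eef_pos: [581.2, 70.7, 241.4]
ee_rot: [-0.001, -0.001, 1.0, 0.0]
force: [-0.6, -0.4, -0.3]
grip_width: 0.992
```

```bash
python3 - <<'E'
from look import *
s=ctrl.sense(); print(s['time_s'],s['eef_pos'],s['ee_rot'],s['joints'])
i=ctrl.camera_info('wrist'); snap('wrist','w1'); import pickle; pickle.dump(i,open('w1.pkl','wb'))
s=ctrl.sense(); print(s['time_s'],s['eef_pos'],s['dq'])
E
```

```text
1.9833 [581.17556987  70.72387012 241.39553618] [-6.65222660e-04 -6.74201237e-04  9.99999550e-01  6.12042902e-05] [-7.88876908e-02  4.48857394e-01  1.30583240e+00  1.65553527e-05
  1.38823883e+00 -1.65103544e+00]
2.0333 [580.58435502  71.6491573  241.68877172] [ 2.32096851e-02 -2.18736662e-02  1.68372278e-02 -1.57273357e-04
  5.12457045e-06  6.42380311e-02]
```

View pics/w1.png

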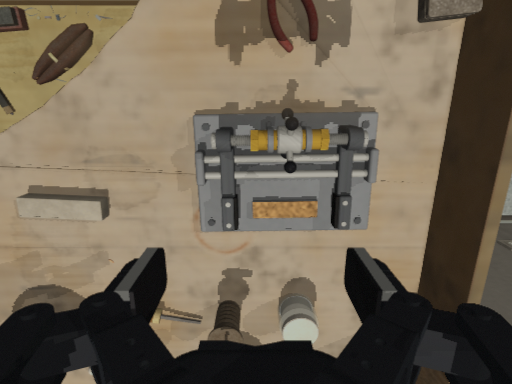

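The wrist view shows the holder with cork at about (284,209), the stone at (62,207), balls near (287,114), (292,123) and (290,166), the jar at (298,315) and the mirror at (228,320). I'll refine the holder, star and stone from this.

```bash
python3 - <<'E'
from look import *
import pickle
c=cal('wrist',pickle.load(open('w1.pkl','rb'))); im=cv2.imread('pics/w1.png'); hsv=cv2.cvtColor(im,cv2.COLOR_BGR2HSV)
cv2.imwrite('pics/w1z.png',cv2.resize(im[95:245,185:385],None,fx=4,fy=4,interpolation=cv2.INTER_CUBIC))
def rect(m,box,zs):
    x0,x1,y0,y1=box; mm=np.zeros_like(m,dtype=np.uint8); mm[y0:y1,x0:x1]=m[y0:y1,x0:x1]
    cs,_=cv2.findContours(mm,0,2); k=max(cs,key=cv2.contourArea); r=cv2.minAreaRect(k); print(r)
    for z in zs:
        P=np.array([onz(c,*p,z) for p in cv2.boxPoints(r)]); print(z,P.mean(0).round(1),[np.linalg.norm(P[i]-P[i-1]).round(1) for i in range(4)],np.round(P,1)[:,:2].tolist())
print(hsv[208,60],hsv[190,60],hsv[230,60])
rect((hsv[...,1]<60)&(hsv[...,2]>140),(5,125,175,235),(21,))
rect((hsv[...,1]>130)&(hsv[...,0]<20),(240,330,195,225),(20,25,30,35))
cc=cal('top'); hs2=cv2.cvtColor(cv2.imread('pics/top0.png'),cv2.COLOR_BGR2HSV)
# triangulate cork corners top vs wrist
def tri(c1,p1,c2,p2):
    o1,d1=ray(c1,*p1);o2,d2=ray(c2,*p2); A=np.stack([d1,-d2],1); t,*_=np.linalg.lstsq(A,o2-o1,rcond=None); a=o1+t[0]*d1;b=o2+t[1]*d2; return (a+b)/2,np.linalg.norm(a-b)
def cen(m,box):
    x0,x1,y0,y1=box; mm=np.zeros_like(m,dtype=np.uint8); mm[y0:y1,x0:x1]=m[y0:y1,x0:x1]
    cs,_=cv2.findContours(mm,0,2); k=max(cs,key=cv2.contourArea); return cv2.minAreaRect(k)[0]
p1=cen((hsv[...,1]>130)&(hsv[...,0]<20),(240,330,195,225)); p2=cen((hs2[...,1]>100)&(hs2[...,0]<20),(185,235,213,235))
print('cork',tri(c,p1,cc,p2))
E
```

```text
[ 20  48 165] [ 16  73 108] [ 18  60 166]
((58.99072265625, 209.20411682128906), (86.91026306152344, 19.389070510864258), 2.602562189102173)
21 [ 632.3 -167.8   21. ] [np.float64(105.7), np.float64(25.7), np.float64(103.7), np.float64(25.4)] [[642.2, -223.4], [617.4, -216.8], [622.3, -113.2], [647.3, -117.8]]
((284.6197204589844, 209.0082550048828), (15.38766860961914, 63.093788146972656), 88.75463104248047)
20 [632.1 106.6  20. ] [np.float64(19.9), np.float64(76.4), np.float64(19.9), np.float64(77.5)] [[623.1, 68.0], [621.2, 144.3], [641.1, 145.9], [642.9, 68.4]]
25 [630.4 106.1  25. ] [np.float64(19.6), np.float64(75.3), np.float64(19.6), np.float64(76.4)] [[621.5, 68.0], [619.7, 143.3], [639.2, 144.8], [641.0, 68.4]]
30 [628.6 105.6  30. ] [np.float64(19.3), np.float64(74.2), np.float64(19.3), np.float64(75.4)] [[619.9, 68.0], [618.1, 142.2], [637.4, 143.7], [639.2, 68.4]]
35 [626.9 105.1  35. ] [np.float64(19.0), np.float64(73.1), np.float64(19.0), np.float64(74.3)] [[618.3, 68.1], [616.5, 141.2], [635.5, 142.7], [637.3, 68.4]]
cork (array([629.99180196, 105.91495847,  25.78398181]), np.float64(0.2641443059959691))
```

View pics/w1z.png

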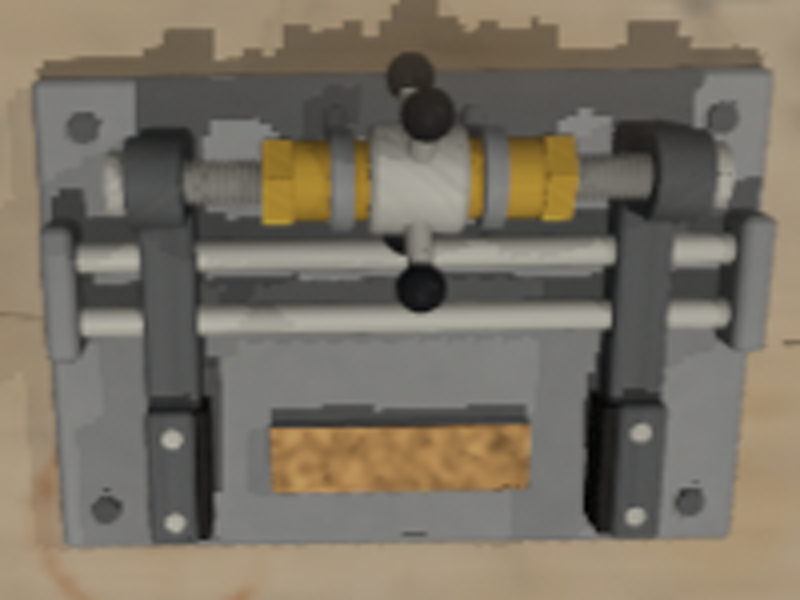

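```bash
python3 - <<'E'
from look import *
import pickle
c=cal('wrist',pickle.load(open('w1.pkl','rb'))); im=cv2.imread('pics/w1.png'); hsv=cv2.cvtColor(im,cv2.COLOR_BGR2HSV)
cc=cal('top'); it=cv2.imread('pics/top0.png'); hs2=cv2.cvtColor(it,cv2.COLOR_BGR2HSV)
def pts(cam,m,box,z,nm):
    x0,x1,y0,y1=box; mm=np.zeros(m.shape,np.uint8); mm[y0:y1,x0:x1]=m[y0:y1,x0:x1]
    cs,_=cv2.findContours(mm,0,1); k=max(cs,key=cv2.contourArea)[:,0,:]
    P=np.array([onz(cam,*p,z)[:2] for p in k],np.float32); r=cv2.minAreaRect(P); b=cv2.boxPoints(r)
    e=[b[i]-b[i-1] for i in range(4)]; l=max(e,key=np.linalg.norm); a=np.degrees(np.arctan2(l[1],l[0]))%180-90
    print(nm,np.round(r[0],1),np.round(r[1],1),'yaw',round(a,2))
pts(c,(hsv[...,1]<60)&(hsv[...,2]>140),(5,125,175,235),21,'stone w')
pts(cc,(hs2[...,1]<60)&(hs2[...,2]>140),(290,355,205,240),21,'stone t')
pts(c,(hsv[...,1]>130)&(hsv[...,0]<20),(240,330,195,225),25,'cork w')
pts(cc,(hs2[...,1]>100)&(hs2[...,0]<20),(185,235,213,235),25,'cork t')
for z in (10,17): 
  pts(c,hsv[...,1]<45,(180,390,108,240),z,'base w'); pts(cc,hs2[...,1]<45,(150,260,200,280),z,'base t')
# spokes
bed=np.array([630.3,106,25.5]); hub=bed+[-88,2,30]
print('hub proj',proj(c,hub),proj(cc,hub))
for nm,cam,u,v in [('A',c,292.5,123.2),('B',c,287.5,114.2),('C',c,290.2,166.7),('tA',cc,206.05,249.5),('tB',cc,207.1,270)]:
    o,d=ray(cam,u,v); o2=o[[0,2]]-hub[[0,2]]; d2=d[[0,2]]; 
    for t in np.roots([d2@d2,2*o2@d2,o2@o2-31**2]):
        if abs(np.imag(t))>1e-9: print(nm,'none', np.degrees(np.arctan2(*(o2-d2*(o2@d2)/(d2@d2)))),np.linalg.norm(o2-d2*(o2@d2)/(d2@d2))); continue
        p=o2+np.real(t)*d2; print(nm,'phi',round(np.degrees(np.arctan2(p[0],p[1])),1),'y',(o+np.real(t)*d)[1].round(1))
E
```

```text
stone w [ 632.3 -167.6] [101.3  25.1] yaw -2.69
stone t [ 631.3 -167.4] [98.9 24.7] yaw -3.15
cork w [630.4 106.1] [19.6 75.8] yaw 1.36
cork t [630.1 105.7] [19.8 76.9] yaw 1.47
base w [591.4 108.1] [145.3 219.1] yaw 0.87
base t [589.4 106.6] [146.7 214.1] yaw 0.86
base w [589.9 107.4] [142.5 214.9] yaw 0.87
base t [588.9 105.7] [145.6 212.4] yaw 0.86
hub proj [291.68692086 137.51231272] [204.98076057 260.54697921]
A phi -155.7 y 111.7
A phi -30.6 y 105.1
B phi -133.4 y 105.2
B phi -49.7 y 100.9
C phi 94.9 y 107.8
C phi 63.0 y 105.8
tA phi 124.3 y 108.0
tA phi 50.5 y 103.4
tB phi -136.6 y 105.7
tB phi -42.4 y 100.2
```

Measured so far:
- **Stone:** (631.8, −167.5), yaw about −2.9°. The footprint measures 101 x 25, which matches.
- **Bed:** (630.3, 106, about 25), yaw about 1.2°.
- **Star:** uppermost spoke about 30° toward the robot.

Next is moving over the stone.

>>> apply_moves --pt "8.5 -0.64 -2.99 0 0" --pt "8.5 -0.64 -2.99 0 0" --pt "8.5 -0.64 -2.99 0 0" --pt "8.5 -0.64 -2.99 0 0" --pt "8.5 -0.64 -2.99 0 0" --pt "8.5 -0.64 -2.99 0 0" --pt "8.5 -0.64 -2.99 0 0" --pt "8.5 -0.64 -2.99 0 0"

```text
time_s: 2.7
eef_pos: [631.6, -167.6, 242.6]
ee_rot: [-0.0, 0.002, 1.0, 0.0]
force: [0.1, 0.4, 0.1]
grip_width: 0.997
```

>>> apply_moves --pt "5 0 0 1 0.12" --pt "5 0 0 1 0.12" --pt "5 0 0 1 0.12" --pt "5 0 0 1 0.12" --pt "5 0 0 1 0.12" --pt "5 0 0 1 0.12" --pt "5 0 0 1 0.12" --pt "5 0 0 1 0.12" --pt "5 0 0 1 0.12" --pt "5 0 0 1 0.12" --pt "5 0 0 1 0.12" --pt "5 0 0 1 0.12"

```text
time_s: 3.7
eef_pos: [631.5, -166.1, 122.1]
ee_rot: [-0.0, 0.663, 0.749, 0.0]
force: [-0.0, -0.9, 0.5]
grip_width: 0.58
```

>>> apply_moves --pt "5 0 0 1 0.12" --pt "5 0 0 0 0.062" --pt "5 0 0 0 0"

```text
time_s: 3.95
eef_pos: [631.3, -166.1, 111.9]
ee_rot: [-0.001, 0.727, 0.687, -0.0]
force: [0.1, 0.4, 1.0]
grip_width: 0.583
```

```bash
python3 - <<'E'
from look import *
s=ctrl.sense(); print(s['time_s'],s['eef_pos'],s['ee_rot'],s['joints'],s['grip_width'])
i=ctrl.camera_info('wrist'); snap('wrist','w2'); import pickle; pickle.dump(i,open('w2.pkl','wb'))
from scipy.spatial.transform import Rotation as Ro
q=s['ee_rot']; print(Ro.from_quat([q[1],q[2],q[3],q[0]]).as_matrix().round(4))
E
```

```text
3.95 [ 631.32852869 -166.12767426  111.91651973] [-6.21061767e-04  7.26815698e-01  6.86832234e-01 -1.93797065e-04] [-4.36449971e-01  7.07924379e-01  1.22844182e+00  1.04007780e-04
  1.20652401e+00 -3.79934385e-01] 0.5834714326802785
[[ 5.650e-02  9.984e-01 -1.100e-03]
 [ 9.984e-01 -5.650e-02  6.000e-04]
 [ 6.000e-04 -1.200e-03 -1.000e+00]]
```

View pics/w2.png

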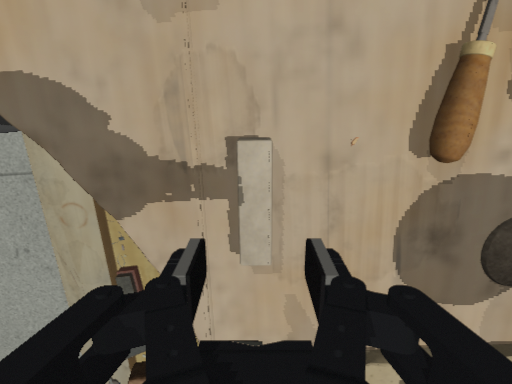

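```bash
python3 - <<'E'
from look import *
import pickle
c=cal('wrist',pickle.load(open('w2.pkl','rb'))); im=cv2.imread('pics/w2.png'); hsv=cv2.cvtColor(im,cv2.COLOR_BGR2HSV)
print(hsv[170,255],hsv[240,255],hsv[220,290],hsv[180,225],hsv[200,270],hsv[200,240])
m=(hsv[...,1]<62)&(hsv[...,2]>140); box=(228,285,130,275)
x0,x1,y0,y1=box; mm=np.zeros(m.shape,np.uint8); mm[y0:y1,x0:x1]=m[y0:y1,x0:x1]
cs,_=cv2.findContours(mm,0,1); k=max(cs,key=cv2.contourArea)[:,0,:]; print(cv2.minAreaRect(k))
P=np.array([onz(c,*p,21)[:2] for p in k],np.float32); r=cv2.minAreaRect(P); b=cv2.boxPoints(r)
e=[b[i]-b[i-1] for i in range(4)]; l=max(e,key=np.linalg.norm); a=np.degrees(np.arctan2(l[1],l[0]))%180-90
print(np.round(r[0],1),np.round(r[1],1),'yaw',round(a,2))
E
```

```text
[ 19  45 175] [ 20  47 159] [ 19  65 166] [ 18  74 111] [ 19  47 170] [ 19  51 106]
((261.0, 198.99996948242188), (45.99999237060547, 137.99996948242188), 0.0)
[ 636.6 -166.4] [111.   33.3] yaw -4.16
```

```bash
python3 - <<'E'
from look import *
import pickle
c=cal('wrist',pickle.load(open('w2.pkl','rb'))); im=cv2.imread('pics/w2.png'); hsv=cv2.cvtColor(im,cv2.COLOR_BGR2HSV)
for th in (50,54,57):
    m=((hsv[...,1]<th)&(hsv[...,2]>130)).astype(np.uint8); mm=np.zeros_like(m); mm[130:275,228:285]=m[130:275,228:285]; mm=cv2.morphologyEx(mm,cv2.MORPH_OPEN,np.ones((5,5)))
    cs,_=cv2.findContours(mm,0,1); k=max(cs,key=cv2.contourArea)[:,0,:]; print(cv2.minAreaRect(k))
    P=np.array([onz(c,*p,21)[:2] for p in k],np.float32); r=cv2.minAreaRect(P); b=cv2.boxPoints(r)
    e=[b[i]-b[i-1] for i in range(4)]; l=max(e,key=np.linalg.norm); a=np.degrees(np.arctan2(l[1],l[0]))%180-90
    print(np.round(r[0],1),np.round(r[1],1),'yaw',round(a,2))
for u,v in [(238,139),(272,138),(271,265),(241,264)]: print(onz(c,u,v,21).round(1))
E
```

```text
((254.5, 202.0), (124.0, 33.0), 90.0)
[ 633. -168.] [99.9 24.4] yaw -2.4
((254.49996948242188, 201.99996948242188), (123.99998474121094, 32.99999237060547), 90.0)
[ 632.8 -168. ] [100.   24.8] yaw -2.4
((254.49996948242188, 202.49996948242188), (124.99998474121094, 32.99999237060547), 90.0)
[ 633.  -168.4] [100.7  25.2] yaw -2.89
[ 623.5 -116.7   21. ]
[ 648.  -117.4   21. ]
[ 643.  -219.4   21. ]
[ 618.7 -217.1   21. ]
```

>>> apply_moves --pt "5 -0.19 0.13 2 -0.008" --pt "5 0 0 2 0" --pt "5 0 0 2 0" --pt "5 0 0 2 0" --pt "5 0 0 1.3 0" --pt "5 0 0 0.45 0" --pt "5 0 0 0 0" --pt "5 0 0 0 0"

```text
time_s: 4.67
eef_pos: [633.4, -169.4, 15.9]
ee_rot: [0.001, 0.722, 0.691, 0.0]
force: [0.5, -0.0, 0.5]
grip_width: 0.584
```

>>> apply_moves --pt "2 0 0 0 0" --pt "2 0 0 0 0" --pt "2 0 0 0 0" --pt "2 0 0 0 0" --pt "2 0 0 0 0" --pt "2 0 0 0 0" --squeeze 35

```text
time_s: 5.17
eef_pos: [633.5, -169.6, 16.1]
ee_rot: [0.001, 0.722, 0.691, 0.0]
force: [-0.6, 1.0, 6.8]
grip_width: 0.292
```

```bash
python3 - <<'E'
from look import *
for k in range(3):
    s=ctrl.sense(); print(s['time_s'],s['eef_pos'].round(2),s['force'].round(2),s['grip_width'])
E
```

```text
5.1667 [ 633.48 -169.59   16.14] [-0.63  0.95  6.78] 0.2915350157320656
5.1667 [ 633.48 -169.59   16.14] [-0.63  0.95  6.78] 0.2915350157320656
5.1667 [ 633.48 -169.59   16.14] [-0.63  0.95  6.78] 0.2915350157320656
```

>>> apply_moves --pt "2 0 0 -0.5 0" --pt "2 0 0 -1.5 0" --pt "2 0 0 -2 0" --pt "2 0 0 -2 0" --pt "2 0 0 -2 0" --pt "2 0 0 -1 0" --pt "2 0 0 0 0" --pt "2 0 0 0 0" --pt "2 0 0 0 0" --pt "2 0 0 0 0"

```text
time_s: 6.0
eef_pos: [632.3, -169.1, 103.2]
ee_rot: [-0.001, 0.722, 0.691, -0.0]
force: [0.5, 0.7, -1.2]
grip_width: 0.293
```

```bash
python3 - <<'E'
from look import *
s=ctrl.sense(); print(s['time_s'],s['eef_pos'],s['ee_rot'],s['force'],s['grip_width'])
i=ctrl.camera_info('wrist'); snap('wrist','w3'); import pickle; pickle.dump((i,s),open('w3.pkl','wb'))
s=ctrl.sense(); print(s['time_s'],s['eef_pos'],s['ee_rot'])
snap('top','t3')
s=ctrl.sense(); print(s['time_s'],s['eef_pos'],s['ee_rot'])
snap('side','s3')
E
```

```text
6.0 [ 632.28328897 -169.06755135  103.22487224] [-1.22989534e-03  7.22498089e-01  6.91371676e-01 -4.52168331e-04] [ 0.49350476  0.72907078 -1.24848649] 0.29251384237356237
6.05 [ 632.4013446  -169.12166102  103.45160159] [-1.02459236e-03  7.22503600e-01  6.91366282e-01 -4.02045571e-04]
6.1 [ 632.5224489  -169.18178453  103.68913279] [-8.17874135e-04  7.22492525e-01  6.91378173e-01 -3.22254115e-04]
```

View pics/w3.png

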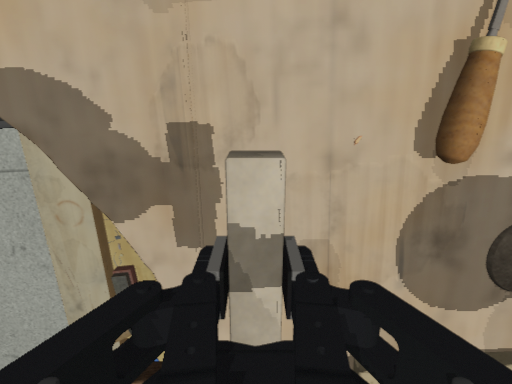

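View pics/t3.png

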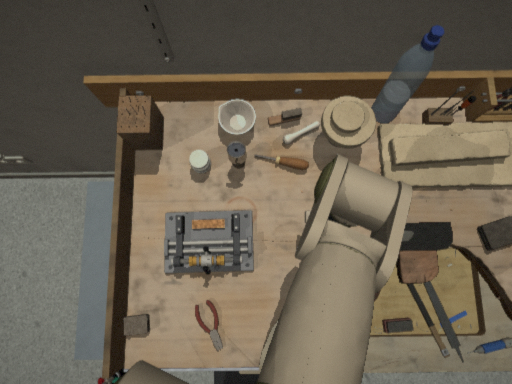

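Stone is held straight in the fingers; its +Y end top edge is at v≈157, u 227–284. I'll work out where the stone's centre sits relative to the TCP along its length.

```bash
python3 - <<'E'
from look import *
import pickle
from scipy.spatial.transform import Rotation as Ro
i,s=pickle.load(open('w3.pkl','rb')); c=cal('wrist',i)
q=s['ee_rot']; R=Ro.from_quat([q[1],q[2],q[3],q[0]]).as_matrix(); p=s['eef_pos']
g=cv2.cvtColor(cv2.imread('pics/w3.png'),cv2.COLOR_BGR2GRAY); print(g[146:164,240].tolist(),g[146:164,272].tolist())
print(g[200,220:292].tolist())
for u,v in [(228,157),(284,157),(256,157),(227,200),(285,200),(228,225),(284,225),(228,165),(284,165)]:
    print((u,v),(R.T@(onz(c,u,v,p[2]+4.9)-p)).round(1))
for u,v in [(256,151)]: print((R.T@(onz(c,u,v,p[2]-16.1)-p)).round(1))
E
```

```text
[155, 155, 155, 154, 124, 83, 78, 82, 84, 87, 92, 104, 155, 161, 160, 160, 159, 159] [161, 162, 162, 162, 129, 82, 77, 84, 90, 96, 102, 113, 162, 170, 170, 170, 170, 171]
[130, 161, 161, 161, 161, 150, 124, 139, 159, 162, 163, 163, 164, 165, 166, 167, 166, 166, 166, 166, 165, 165, 165, 165, 166, 167, 167, 168, 168, 168, 168, 169, 170, 171, 171, 171, 171, 170, 170, 170, 169, 170, 171, 171, 171, 171, 170, 170, 171, 171, 171, 172, 174, 174, 172, 172, 171, 171, 171, 171, 171, 170, 170, 162, 143, 142, 156, 157, 158, 159, 161, 161]
(228, 157) [51.6 -9.3 -4.8]
(284, 157) [51.6 14.  -4.9]
(256, 157) [51.6  2.3 -4.9]
(227, 200) [ 32.8 -10.2  -4.8]
(285, 200) [32.9 14.9 -4.9]
(228, 225) [ 21.2 -10.1  -4.9]
(284, 225) [21.2 14.8 -4.9]
(228, 165) [48.2 -9.4 -4.8]
(284, 165) [48.2 14.1 -4.9]
[51.   2.4 16.1]
```

```bash
python3 - <<'E'
from look import *
import pickle
from scipy.spatial.transform import Rotation as Ro
i,s=pickle.load(open('w3.pkl','rb'))
def show(i,s):
    c=cal('wrist',i); q=s['ee_rot']; R=Ro.from_quat([q[1],q[2],q[3],q[0]]).as_matrix(); o,d=ray(c,c[1],c[2]); print(s['time_s'],(R.T@(o-s['eef_pos'])).round(2),(R.T@c[3][:3,:3].T).round(4).tolist())
show(i,s)
for k in range(2):
    s=ctrl.sense(); show(ctrl.camera_info('wrist'),s); print(s['eef_pos'])
E
```

```text
6.0 [  72.45    2.09 -131.34] [[-0.0001, -0.9584, -0.2853], [1.0, 0.0002, -0.0009], [0.0009, -0.2853, 0.9584]]
6.15 [  72.45    2.08 -131.33] [[-0.0, -0.9585, -0.2852], [1.0, 0.0002, -0.0009], [0.001, -0.2852, 0.9585]]
[ 632.62245096 -169.21610782  103.96783113]
6.15 [  72.45    2.08 -131.33] [[-0.0, -0.9585, -0.2852], [1.0, 0.0002, -0.0009], [0.001, -0.2852, 0.9585]]
[ 632.62245096 -169.21610782  103.96783113]
```

The camera poses sit a constant (+2.1, −0.5) mm off the arm's own frame in world x and y. It also shows as a +2.3 mm offset of the gripped stone, which must be centred. I'll go beside the holder and measure the cork from close up.

>>> apply_moves --pt "2 1.5 -0.1 0 0" --pt "2 3 -0.2 0 0" --pt "2 3 -0.2 0 0" --pt "2 3 -0.2 0 0" --pt "2 3 -0.2 0 0" --pt "2 3 -0.2 0 0" --pt "2 1.5 -0.1 0 -0.065" --pt "2 0 0 0 0" --pt "2 0 0 0 0" --pt "2 0 0 0 0"

```text
time_s: 6.98
eef_pos: [628.8, 10.7, 104.7]
ee_rot: [0.0, 0.7, 0.714, -0.0]
force: [-0.7, -1.0, -0.4]
grip_width: 0.297
```

```bash
python3 - <<'E'
from look import *
s=ctrl.sense(); print(s['time_s'],s['eef_pos'],s['ee_rot'],s['force'],s['grip_width'])
i=ctrl.camera_info('wrist'); snap('wrist','w4'); import pickle; pickle.dump((i,s),open('w4.pkl','wb'))
E
```

```text
6.9833 [628.76073264  10.66691312 104.71060508] [ 4.97263888e-05  7.00104639e-01  7.14040252e-01 -1.02248110e-04] [-0.70663737 -0.9542235  -0.43696691] 0.2969405143636276
```

View pics/w4.png

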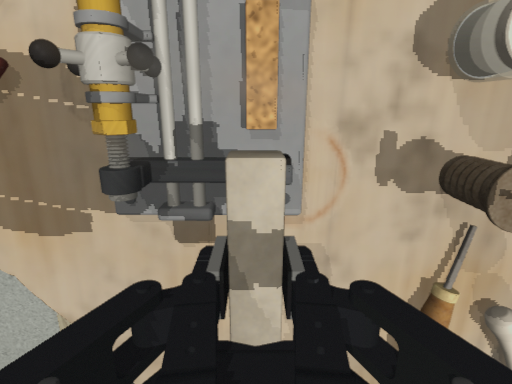

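The cork's near end is at v≈129, u 247–279, and the stone is at u 227–284. I'll measure the cork's edges relative to the stone.

```bash
python3 - <<'E'
from look import *
import pickle
from scipy.spatial.transform import Rotation as Ro
i,s=pickle.load(open('w4.pkl','rb')); c=cal('wrist',i); q=s['ee_rot']; R=Ro.from_quat([q[1],q[2],q[3],q[0]]).as_matrix(); p=s['eef_pos']
print('yaw',np.degrees(np.arctan2(-R[0,0],R[1,0])))
im=cv2.imread('pics/w4.png'); hsv=cv2.cvtColor(im,cv2.COLOR_BGR2HSV)
m=(hsv[...,1]>110)&(hsv[...,0]<22); 
for z in (24,26):
  L=[];Rr=[]
  for v in range(3,120,4):
    u=np.where(m[v,235:295])[0]+235
    L.append(onz(c,u.min()-.5,v,z)); Rr.append(onz(c,u.max()+.5,v,z))
  L=np.array(L);Rr=np.array(Rr)
  pl=np.polyfit(L[:,1],L[:,0],1);pr=np.polyfit(Rr[:,1],Rr[:,0],1)
  print(z,'yaw',np.degrees(-np.arctan([pl[0],pr[0]])),'x centre at y=105:',(np.polyval(pl,105)+np.polyval(pr,105))/2,'width',np.polyval(pr,105)-np.polyval(pl,105))
  vs=[np.where(m[100:150,u])[0].max()+100.5 for u in range(250,277,3)]; print(np.median(vs),'near end',onz(c,263,np.median(vs),z))
  
g=cv2.cvtColor(im,cv2.COLOR_BGR2GRAY); print(g[150:162,255].tolist())
o,d=ray(c,c[1],c[2]); print('bias', (o-p)-R@np.array([72.8,0,-131.34]))
zt=p[2]+4.9
for u,v in [(228,165),(284.5,165),(256,157.5)]: print(onz(c,u,v,zt),R.T@(onz(c,u,v,zt)-p))
E
```

```text
yaw 1.1292001268101048
24 yaw [1.04120002 0.76848678] x centre at y=105: 632.8235975090113 width 20.05961859546096
128.5 near end [634.83757196  67.62645659  24.        ]
26 yaw [1.04120002 0.76848678] x centre at y=105: 632.7879894927617 width 19.871401031088
128.5 near end [634.78624077  67.77174716  26.        ]
[97, 82, 81, 89, 94, 99, 106, 117, 170, 177, 176, 177]
bias [ 2.05984443 -0.45078275  0.00707407]
[618.37059028  58.57259027 109.61060508] [48.10008157 -9.44442322 -4.90958083]
[642.05682758  59.04188928 109.61060508] [48.10250514 14.24646258 -4.91139112]
[630.0453471   61.96813184 109.61060508] [51.2648894   2.29498214 -4.91115546]
```

```bash
python3 - <<'E'
from look import *
im=cv2.imread('pics/w4.png'); cv2.imwrite('pics/w4z.png',cv2.resize(im[0:260,190:340],None,fx=3,fy=2.3,interpolation=cv2.INTER_CUBIC))
g=cv2.cvtColor(im,cv2.COLOR_BGR2GRAY)
for v in (160,170,185,200,210): print(v,g[v,220:234].tolist(),g[v,278:294].tolist())
for v in (20,60,110): print(v,im[v,240:254,0].tolist(),im[v,270:286,0].tolist())
E
```

```text
160 [47, 48, 46, 47, 54, 104, 151, 165, 168, 171, 171, 170, 170, 169] [183, 183, 170, 157, 183, 182, 175, 141, 68, 39, 38, 39, 50, 101, 139, 141]
170 [54, 55, 55, 55, 58, 96, 146, 168, 172, 174, 174, 175, 174, 174] [185, 185, 184, 181, 184, 183, 174, 143, 99, 96, 96, 96, 94, 87, 103, 129]
185 [73, 72, 72, 72, 72, 77, 125, 165, 167, 169, 169, 169, 169, 170] [184, 185, 185, 184, 183, 182, 166, 125, 124, 125, 125, 125, 127, 127, 129, 129]
200 [86, 86, 85, 86, 86, 86, 107, 148, 170, 173, 174, 174, 175, 176] [181, 182, 182, 182, 181, 174, 143, 95, 85, 85, 87, 97, 118, 131, 132, 132]
210 [80, 88, 112, 141, 141, 136, 119, 136, 167, 169, 171, 170, 170, 172] [178, 177, 177, 176, 175, 165, 139, 138, 144, 144, 144, 144, 145, 144, 144, 145]
20 [88, 88, 89, 88, 83, 70, 71, 79, 81, 84, 85, 84, 81, 75] [88, 90, 91, 92, 93, 92, 90, 90, 93, 111, 129, 129, 133, 140, 139, 138]
60 [138, 125, 91, 91, 87, 78, 77, 90, 87, 86, 85, 83, 83, 83] [90, 87, 81, 68, 69, 77, 88, 93, 108, 126, 127, 132, 139, 139, 139, 139]
110 [122, 89, 88, 89, 89, 83, 82, 95, 94, 92, 88, 86, 84, 83] [100, 97, 90, 90, 87, 87, 103, 114, 126, 127, 127, 126, 131, 137, 137, 137]
```

View pics/w4z.png

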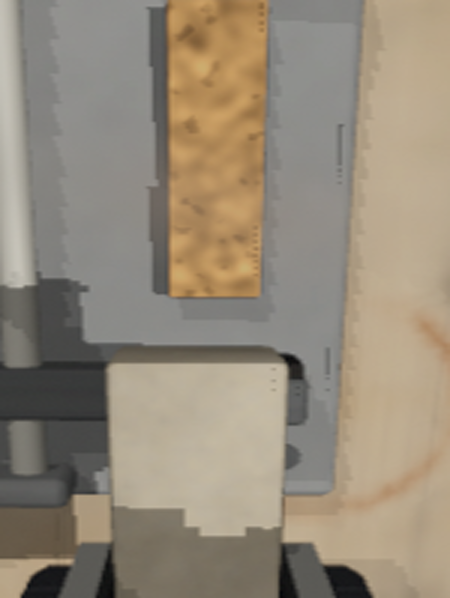

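>>> apply_moves --pt "2 1.2 0.05 0 0" --pt "2 2.0 0.07 0 0" --pt "2 2.4 0.08 0 0" --pt "2 2.2 0.08 0 0" --pt "2 1.2 0.05 0 0" --pt "2 0.58 0 0 0" --pt "2 0 0 1.0 0" --pt "2 0 0 1.5 0" --pt "2 0 0 1.5 0" --pt "2 0 0 0.6 0" --pt "2 0 0 0 0" --pt "2 0 0 0 0"

```text
time_s: 8.03
eef_pos: [630.2, 106.2, 58.8]
ee_rot: [-0.0, 0.7, 0.714, -0.0]
force: [-0.1, 0.7, -0.7]
grip_width: 0.296
```

```bash
python3 - <<'E'
from look import *
s=ctrl.sense(); print(s['time_s'],s['eef_pos'],s['ee_rot'],s['force'],s['grip_width'])
i=ctrl.camera_info('wrist'); im=snap('wrist','w5'); import pickle; pickle.dump((i,s),open('w5.pkl','wb'))
im=snap('side','s5')[:,:,::-1]; cv2.imwrite('pics/s5z.png',cv2.resize(im[130:250,140:290],None,fx=5,fy=5,interpolation=cv2.INTER_CUBIC))
E
```

```text
8.0333 [630.23772256 106.15114836  58.78407578] [-2.08107087e-05  6.99968757e-01  7.14173458e-01 -1.05047214e-04] [-0.13201494  0.69295591 -0.69946859] 0.2956320697924691
```

View pics/w5.png

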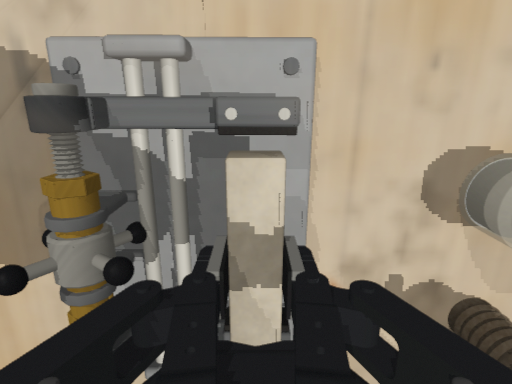

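View pics/s5z.png

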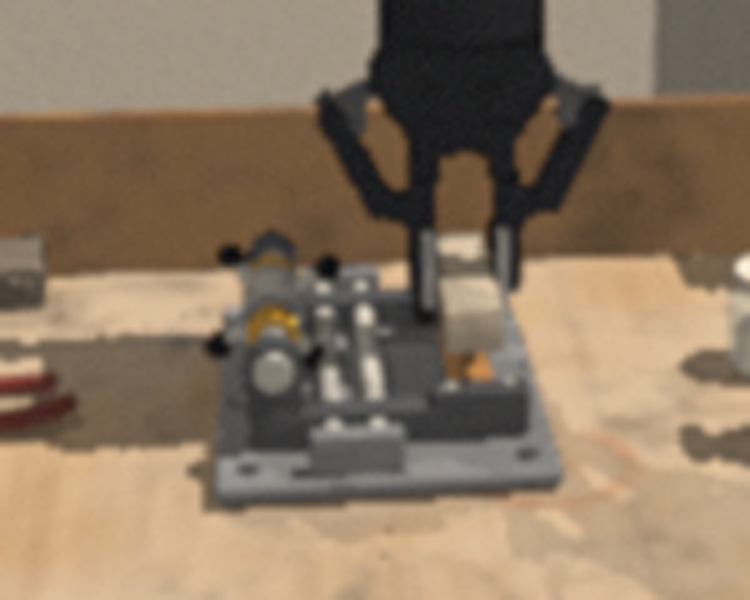

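The stone hovers over the strip. The +Y jaw block is at u 218–298 with its pad front edge at v≈134. I'll compute its offset from the stone.

```bash
python3 - <<'E'
from look import *
import pickle
from scipy.spatial.transform import Rotation as Ro
i,s=pickle.load(open('w5.pkl','rb')); c=cal('wrist',i); q=s['ee_rot']; R=Ro.from_quat([q[1],q[2],q[3],q[0]]).as_matrix(); p=s['eef_pos']
g=cv2.cvtColor(cv2.imread('pics/w5.png'),cv2.COLOR_BGR2GRAY)
print(g[112,212:224].tolist(),g[112,292:304].tolist()); print(g[130,212:224].tolist(),g[130,292:304].tolist()); print('col',g[120:160,245].tolist())
print(g[158,222:232].tolist(),g[158,280:290].tolist())
T=lambda u,v,z:(R.T@(onz(c,u,v,z)-p)).round(2)
print('jaw L,R',T(216.5,112,41.5),T(299,112,41.5)); print('pad',T(258,134,41.5),T(258,134,35),T(258,134,25.5))
zt=p[2]+4.9; print('stone',T(226,158,zt),T(285,158,zt),T(256,158,zt))
E
```

```text
[65, 65, 62, 62, 79, 89, 100, 104, 104, 104, 105, 105] [113, 113, 111, 110, 113, 110, 106, 110, 135, 158, 159, 159]
[144, 144, 128, 83, 85, 73, 41, 41, 43, 44, 43, 43] [48, 46, 47, 46, 68, 118, 147, 147, 146, 147, 146, 146]
col [100, 101, 100, 96, 87, 79, 60, 45, 45, 42, 43, 43, 43, 42, 36, 135, 99, 85, 84, 84, 85, 85, 85, 85, 85, 84, 84, 84, 84, 84, 85, 89, 93, 100, 103, 106, 111, 122, 177, 183]
[95, 95, 95, 104, 128, 152, 166, 175, 173, 174] [186, 186, 182, 175, 163, 137, 142, 142, 142, 143]
jaw L,R [ 69.05 -16.2   17.28] [69.05 22.52 17.27]
pad [58.89  3.3  17.28] [58.3   3.36 23.78] [57.44  3.44 33.28]
stone [ 51.05 -10.19  -4.9 ] [51.05 14.39 -4.91] [51.05  2.31 -4.91]
```

```bash
python3 - <<'E'
from look import *
import pickle
from scipy.spatial.transform import Rotation as Ro
i=pickle.load(open('w1.pkl','rb')); c=cal('wrist',i)
p=np.array([581.17556987,70.72387012,241.39553618]); q=[-6.65222660e-04,-6.74201237e-04,9.99999550e-01,6.12042902e-05]; R=Ro.from_quat([q[1],q[2],q[3],q[0]]).as_matrix()
o,d=ray(c,c[1],c[2]); print('bias',(o-p)-R@np.array([72.8,0,-131.34]))
g=cv2.cvtColor(cv2.imread('pics/w1.png'),cv2.COLOR_BGR2GRAY)
for v in (205,210,215,222): print(v,g[v,228:246].tolist(),g[v,326:342].tolist())
for v in (205,215): print(onz(c,237.5,v,41),onz(c,332.5,v,41))
c2=cal('top'); im=cv2.imread('pics/top0.png'); g=cv2.cvtColor(im,cv2.COLOR_BGR2GRAY)
for v in (218,224,229): print(v,g[v,172:192].tolist(),g[v,225:242].tolist())
E
```

```text
bias [ 2.04921946 -0.46530828 -0.01651091]
205 [170, 164, 135, 85, 80, 60, 27, 32, 29, 28, 57, 75, 99, 128, 128, 127, 126, 125] [119, 119, 119, 119, 104, 49, 10, 9, 6, 19, 31, 32, 32, 47, 71, 81]
210 [88, 88, 86, 87, 82, 63, 29, 32, 28, 24, 52, 74, 99, 128, 128, 127, 127, 127] [117, 118, 117, 118, 107, 67, 11, 10, 8, 25, 32, 32, 39, 57, 74, 82]
215 [88, 88, 87, 87, 82, 61, 28, 31, 31, 28, 47, 75, 99, 127, 128, 127, 127, 126] [120, 120, 119, 119, 100, 27, 13, 6, 13, 29, 31, 28, 44, 65, 77, 82]
222 [89, 88, 87, 87, 84, 69, 41, 32, 31, 23, 71, 117, 128, 128, 127, 126, 126, 125] [117, 116, 116, 118, 98, 10, 10, 9, 20, 33, 30, 34, 50, 72, 81, 94]
[619.98091933  50.4663581   41.        ] [619.8783961  159.09017955  41.        ]
[632.13006646  50.28286501  41.        ] [632.03068768 159.97967238  41.        ]
218 [73, 113, 117, 95, 75, 95, 145, 138, 74, 43, 31, 19, 36, 102, 104, 108, 109, 107, 108, 102] [103, 103, 102, 115, 112, 112, 83, 37, 48, 71, 79, 82, 73, 70, 60, 100, 103]
224 [120, 117, 118, 102, 76, 69, 74, 74, 69, 43, 25, 16, 43, 101, 108, 108, 106, 107, 107, 108] [104, 99, 104, 112, 114, 108, 60, 32, 42, 73, 71, 76, 71, 68, 63, 102, 108]
229 [122, 120, 117, 101, 78, 97, 145, 143, 82, 41, 28, 19, 42, 103, 108, 108, 105, 106, 110, 111] [111, 112, 114, 114, 115, 109, 63, 37, 34, 75, 82, 83, 72, 67, 54, 98, 101]
```

```bash
python3 - <<'E'
from look import *
import pickle
i,s=pickle.load(open('w4.pkl','rb')); c=cal('wrist',i)
im=cv2.imread('pics/w4.png'); g=cv2.cvtColor(im,cv2.COLOR_BGR2GRAY)
for u in (287,288,289,290): print(u,g[144:175,u].tolist())
for v in (153,155,157,162.5): print(v,onz(c,289,v,41).round(1),onz(c,289,v,25).round(1))
i,s=pickle.load(open('w5.pkl','rb')); c5=cal('wrist',i); print('w5',onz(c5,258,134.3,41),onz(c5,258,125.5,41))
c2=cal('top'); print('top', onz(c2,231,224,41),onz(c2,181,224,41),onz(c2,184.5,224,25))
E
```

```text
287 [139, 139, 140, 140, 140, 140, 140, 140, 140, 140, 70, 20, 16, 17, 30, 38, 39, 39, 39, 39, 44, 80, 88, 94, 97, 96, 96, 96, 96, 98, 97]
288 [138, 139, 139, 140, 140, 140, 141, 141, 140, 140, 108, 64, 26, 17, 31, 38, 38, 37, 39, 39, 40, 78, 88, 95, 88, 95, 96, 87, 96, 98, 97]
289 [139, 139, 139, 140, 140, 139, 141, 141, 141, 140, 140, 115, 69, 27, 31, 37, 39, 36, 38, 38, 40, 79, 88, 95, 80, 94, 96, 79, 94, 97, 97]
290 [139, 140, 140, 140, 140, 140, 141, 141, 141, 141, 141, 140, 116, 96, 67, 53, 50, 48, 49, 48, 40, 77, 88, 93, 95, 94, 94, 94, 94, 95, 94]
153 [651.4  53.9  41. ] [653.2  51.5  25. ]
155 [651.5  52.6  41. ] [653.3  50.1  25. ]
157 [651.6  51.3  41. ] [653.4  48.7  25. ]
162.5 [651.8  47.7  41. ] [653.6  44.8  25. ]
w5 [632.36298907 164.90414275  41.        ] [632.26936156 169.03312002  41.        ]
top [626.46066508  49.53518711  41.        ] [627.98497127 167.45184934  41.        ] [629.69294856 162.13203309  25.        ]
```

Mid-jaw is at y=107.7 in the camera frame, and the cork gives 107.5. The stone centre is at about 106.5, so I'll shift it +1.2 mm in y and +0.7 mm in x. Then lower.

>>> apply_moves --pt "2 0.12 0.07 0.5 0" --pt "2 0 0 0.6 0" --pt "2 0 0 0.2 0" --pt "2 0 0 0.1 0" --pt "2 0 0 0 0"

```text
time_s: 8.55
eef_pos: [630.6, 108.1, 44.4]
ee_rot: [-0.0, 0.7, 0.715, -0.0]
force: [0.8, 0.6, -2.0]
grip_width: 0.297
```

>>> apply_moves --pt "2 0 0 0.1 0" --pt "2 0 0 0 0"

```text
time_s: 8.72
eef_pos: [630.8, 108.1, 43.8]
ee_rot: [0.0, 0.7, 0.714, 0.0]
force: [0.5, 0.4, -2.0]
grip_width: 0.298
```

>>> apply_moves --pt "2 0 0 0.1 0" --pt "2 0 0 0 0"

```text
time_s: 8.88
eef_pos: [630.7, 108.1, 42.7]
ee_rot: [-0.0, 0.7, 0.715, -0.0]
force: [0.0, 0.7, -1.5]
grip_width: 0.3
```

>>> apply_moves --pt "2 0 0 0.1 0" --pt "2 0 0 0 0"

```text
time_s: 9.05
eef_pos: [630.7, 108.1, 41.6]
ee_rot: [-0.0, 0.7, 0.714, -0.0]
force: [-0.0, -0.7, -1.1]
grip_width: 0.297
```

>>> apply_moves --pt "2 0 0 0.08 0" --pt "2 0 0 0 0"

```text
time_s: 9.22
eef_pos: [630.7, 108.1, 40.9]
ee_rot: [-0.0, 0.7, 0.714, -0.0]
force: [0.4, -0.3, -1.7]
grip_width: 0.292
```

>>> apply_moves --pt "2 0 0 0.08 0" --pt "2 0 0 0 0"

```text
time_s: 9.38
eef_pos: [630.7, 108.1, 40.1]
ee_rot: [-0.0, 0.7, 0.714, -0.0]
force: [0.2, -0.4, -0.9]
grip_width: 0.299
```

```bash
python3 - <<'E'
from look import *
s=ctrl.sense(); print(s['time_s'],s['eef_pos'],s['force'],s['grip_width'])
im=snap('wrist','w6')[:,:,::-1]; g=cv2.cvtColor(np.ascontiguousarray(im),cv2.COLOR_BGR2GRAY)
i=ctrl.camera_info('wrist'); import pickle; pickle.dump((i,s),open('w6.pkl','wb'))
print(g[120:175,245].tolist())
im=snap('side','s6')[:,:,::-1]; cv2.imwrite('pics/s6z.png',cv2.resize(im[150:240,170:270],None,fx=6,fy=6,interpolation=cv2.INTER_CUBIC))
E
```

```text
9.3833 [630.71674311 108.08997308  40.05236158] [ 0.18878351 -0.38272474 -0.90936643] 0.2986003393154339
[101, 99, 100, 99, 99, 99, 100, 99, 99, 99, 96, 88, 80, 72, 45, 40, 40, 40, 40, 42, 43, 42, 36, 63, 82, 84, 84, 84, 84, 84, 78, 87, 92, 99, 103, 105, 110, 121, 176, 182, 183, 185, 186, 187, 186, 186, 186, 185, 185, 185, 185, 185, 185, 185, 186]
```

View pics/s6z.png

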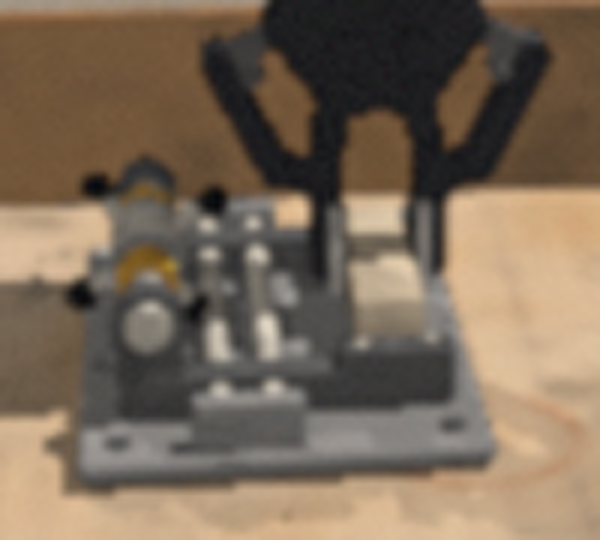

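View pics/w6.png

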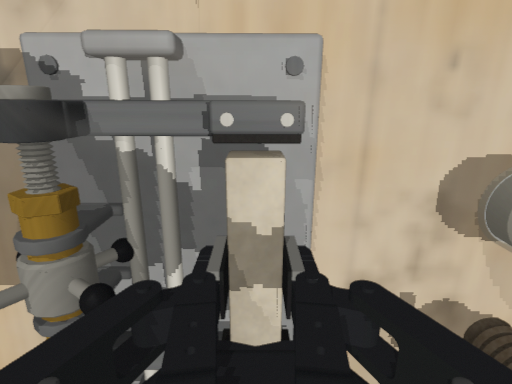

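The stone is nearly seated. The pad edge is at v≈142.7, the stone end at 157.5, and the jaw centre at u≈256.5 against the stone's 255.7. I'll keep lowering until contact.

>>> apply_moves --pt "2 0 0 0.08 0" --pt "2 0 0 0 0"

```text
time_s: 9.65
eef_pos: [630.7, 108.1, 39.2]
ee_rot: [-0.0, 0.7, 0.714, -0.0]
force: [-0.7, 0.7, -0.7]
grip_width: 0.298
```

>>> apply_moves --pt "2 0 0 0.08 0" --pt "2 0 0 0 0"

```text
time_s: 9.82
eef_pos: [630.7, 108.1, 38.5]
ee_rot: [-0.0, 0.7, 0.714, -0.0]
force: [-0.6, 0.1, -1.5]
grip_width: 0.298
```

```bash
python3 - <<'E'
from look import *
import pickle
from scipy.spatial.transform import Rotation as Ro
i,s=pickle.load(open('w6.pkl','rb')); c=cal('wrist',i); q=s['ee_rot']; R=Ro.from_quat([q[1],q[2],q[3],q[0]]).as_matrix(); p=s['eef_pos']
T=lambda u,v,z:(R.T@(onz(c,u,v,z)-p)).round(2)
print(T(257,142.7,41),T(256,157.7,p[2]+4.9), onz(c,257,142.7,41),onz(c,256,157.7,p[2]+4.9),T(208,118,41),T(305,118,41))
E
```

```text
[56.91  2.74 -0.95] [51.18  2.31 -4.9 ] [632.2592043  165.04853144  41.        ] [631.9536117  159.30702564  44.95236158] [ 67.06 -17.58  -0.95] [67.06 22.6  -0.95]
```

>>> apply_moves --pt "2 0 0 0.08 0" --pt "2 0 0 0 0"

```text
time_s: 9.98
eef_pos: [630.7, 108.1, 37.6]
ee_rot: [-0.0, 0.7, 0.714, -0.0]
force: [-0.2, 1.2, -2.4]
grip_width: 0.297
```

>>> apply_moves --pt "2 0 0 0.06 0" --pt "2 0 0 0 0"

```text
time_s: 10.15
eef_pos: [630.7, 108.1, 37.1]
ee_rot: [-0.0, 0.7, 0.714, -0.0]
force: [0.1, 0.4, -1.2]
grip_width: 0.293
```

>>> apply_moves --pt "2 0 0 0.06 0" --pt "2 0 0 0 0"

```text
time_s: 10.32
eef_pos: [630.7, 108.1, 36.5]
ee_rot: [-0.0, 0.7, 0.714, -0.0]
force: [0.3, 0.1, -1.4]
grip_width: 0.29
```

```bash
python3 - <<'E'
from look import *
im=snap('side','s7')[:,:,::-1]; cv2.imwrite('pics/s7z.png',cv2.resize(im[150:240,170:270],None,fx=8,fy=6.5,interpolation=cv2.INTER_CUBIC))
E
```

```text
(no output)
```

View pics/s7z.png

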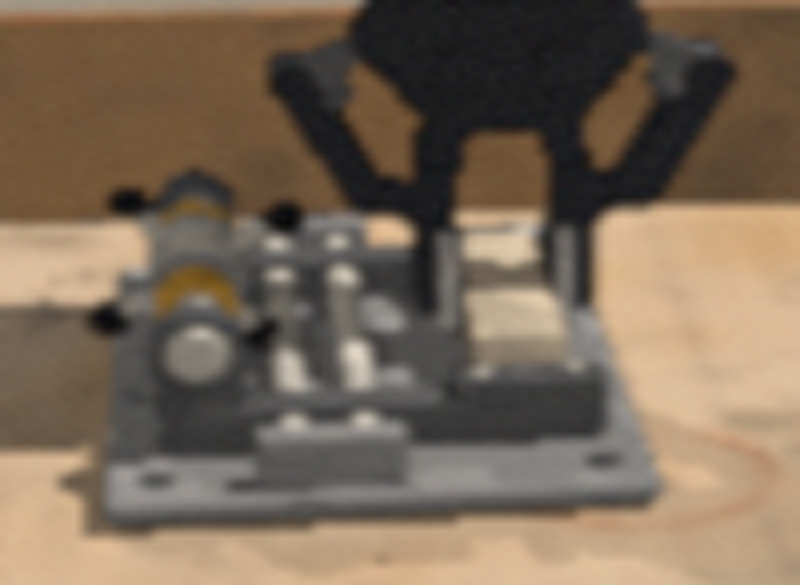

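The side view shows the stone's end still standing a little higher above the jaw than the 5 mm expected, so I keep lowering with force checks.

>>> apply_moves --pt "2 0 0 0.08 0" --pt "2 0 0 0 0"

```text
time_s: 10.53
eef_pos: [630.9, 108.1, 36.2]
ee_rot: [0.0, 0.7, 0.715, 0.0]
force: [-1.3, 0.1, 2.8]
grip_width: 0.295
```

>>> apply_moves --pt "2 0 0 0.08 0" --pt "2 0 0 0 0"

```text
time_s: 10.7
eef_pos: [630.9, 108.1, 36.1]
ee_rot: [0.0, 0.7, 0.715, 0.0]
force: [-4.1, -0.4, 7.9]
grip_width: 0.295
```

>>> apply_moves --pt "2 0 0 0.08 0" --pt "2 0 0 0 0"

```text
time_s: 10.87
eef_pos: [630.9, 108.1, 36.1]
ee_rot: [0.0, 0.7, 0.715, 0.0]
force: [-7.6, -0.4, 15.2]
grip_width: 0.292
```

Contact: the stone's underside is at z≈20, and the stone is seated. I'll relieve the preload and open just enough to clear the rods.

>>> apply_moves --pt "2 0 0 -0.1 0" --pt "2 0 0 -0.08 0" --pt "2 0 0 0 0" --pt "2 0 0 0 0"

```text
time_s: 11.2
eef_pos: [630.9, 108.1, 36.2]
ee_rot: [0.0, 0.7, 0.714, 0.0]
force: [-1.2, 0.5, 4.3]
grip_width: 0.293
```

>>> apply_moves --pt "3.0 0 0 0 0" --pt "3.5 0 0 0 0" --pt "4.0 0 0 0 0" --pt "4.0 0 0 0 0" --pt "4.0 0 0 0 0"

```text
time_s: 11.62
eef_pos: [630.7, 108.1, 35.9]
ee_rot: [-0.0, 0.7, 0.714, -0.0]
force: [-0.4, 0.4, -0.9]
grip_width: 0.468
```

>>> apply_moves --pt "4.0 0 0 -0.5 0" --pt "4.0 0 0 -1.5 0" --pt "4.0 0 0 -2.5 0" --pt "4.0 0 0 -3 0" --pt "4.0 0 0 -3 0" --pt "4.0 0 0 -3 0" --pt "4.0 0 0 -2.5 0" --pt "4.0 0 0 0 0" --pt "4.0 0 0 0 0"

```text
time_s: 12.37
eef_pos: [631.1, 108.1, 197.5]
ee_rot: [0.001, 0.7, 0.714, 0.001]
force: [0.3, 0.3, -0.4]
grip_width: 0.468
```

```bash
python3 - <<'E'
from look import *
s=ctrl.sense(); print(s['time_s'],s['eef_pos'],s['ee_rot'],s['force'],s['grip_width'])
i=ctrl.camera_info('wrist'); snap('wrist','w8'); import pickle; pickle.dump((i,s),open('w8.pkl','wb'))
im=snap('side','s8')[:,:,::-1]; cv2.imwrite('pics/s8z.png',cv2.resize(im[150:240,170:270],None,fx=8,fy=6.5,interpolation=cv2.INTER_CUBIC))
E
```

```text
12.3667 [631.1429433  108.09658813 197.51329012] [0.00105048 0.69964389 0.71449027 0.00098993] [ 0.27784718  0.31645431 -0.37485632] 0.4684411437419496
```

View pics/w8.png

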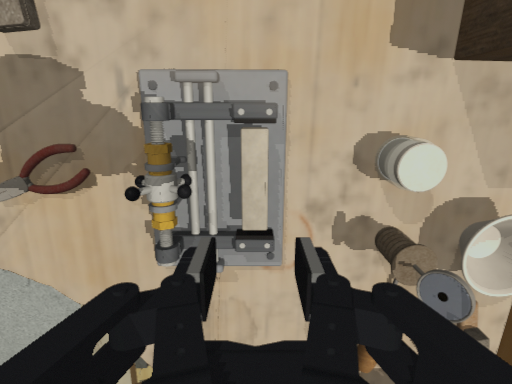

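View pics/s8z.png

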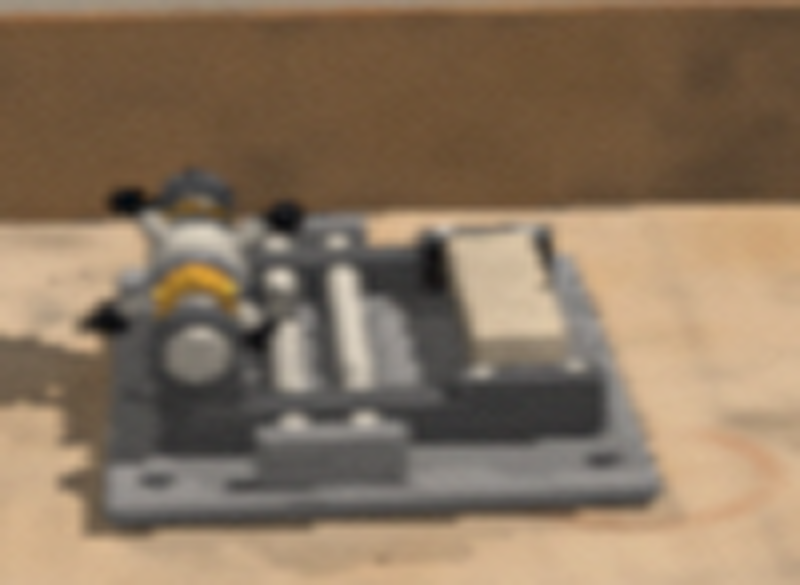

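The stone is seated between the jaws, and the four balls show clearly in the side view as an X. I'll intersect their rays with the hub's y plane.

```bash
cat > star.py <<'E'
from look import *
def balls(imbgr,Y=106.0,verbose=True):
    c=cal('side'); g=cv2.cvtColor(imbgr,cv2.COLOR_BGR2GRAY)[165:215,172:222]
    big=cv2.resize(g,None,fx=4,fy=4,interpolation=cv2.INTER_CUBIC)
    m=(big<32).astype(np.uint8); n,l,st,ce=cv2.connectedComponentsWithStats(m)
    out=[]
    for k in range(1,n):
        if st[k][4]<60: continue
        u=(ce[k][0]+.5)/4-.5+172; v=(ce[k][1]+.5)/4-.5+165
        o,d=ray(c,u,v); P=o+d*(Y-o[1])/d[1]; out.append(P)
        if verbose: print('px',round(u,1),round(v,1),'area',st[k][4],'xz',P[[0,2]].round(1))
    return np.array(out)
E
python3 - <<'E'
from star import *
im=cv2.imread('pics/s8.png'); P=balls(im)
c=cal('side')
Q=np.array([ (lambda od: od[0]+od[1]*(106-od[0][1])/od[1][1])(ray(c,u,v)) for u,v in [(186,180.8),(205.6,182.9),(183.4,199.2),(202.5,201.1)]]); print(Q.round(1)); print(Q.mean(0))
E
python3 - <<'E'
import cv2
im=cv2.imread('pics/w8.png'); cv2.imwrite('pics/w8z.png',cv2.resize(im[60:275,115:300],None,fx=3.5,fy=2.75,interpolation=cv2.INTER_CUBIC))
E
```

```text
px 185.6 180.6 area 138 xz [525.4  75.5]
px 205.0 183.2 area 127 xz [568.6  67.5]
px 183.2 199.2 area 106 xz [517.9  30.7]
px 201.6 201.8 area 63 xz [559.2  22.3]
[[526.3 106.   74.9]
 [569.9 106.   68.3]
 [518.3 106.   30.6]
 [561.3 106.   24. ]]
[543.94281766 106.          49.44143174]
```

View pics/w8z.png

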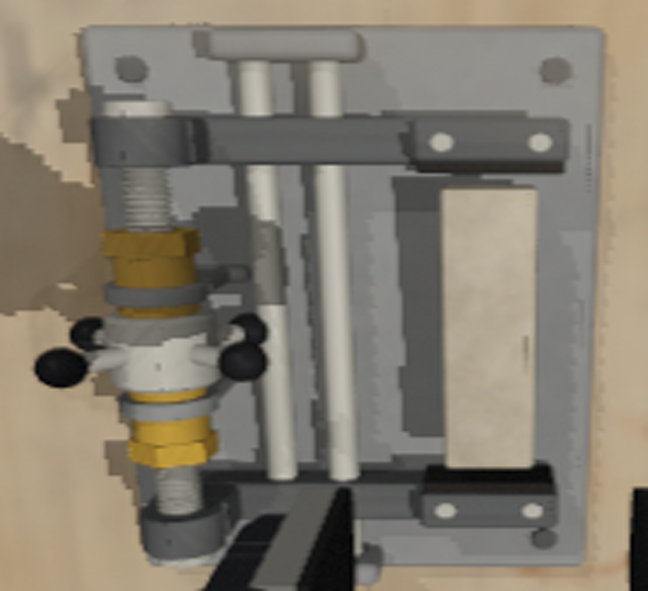

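The hub is at about (543, 107, 50), radius 31 mm checks. The uppermost spoke leans about 36° toward the robot. Next I'll go behind it, turn the hand a quarter turn, and close the fingers.

>>> apply_moves --pt "4 0 -1.5 0 0" --pt "4 0 -2.5 0 0" --pt "2 0 -3 0 0" --pt "0 0 -3 0 0" --pt "0 0 -2.3 0 0" --pt "0 0 -1 0 0" --pt "0 0 0 0 -0.12" --pt "0 0 0 0 -0.12" --pt "0 0 0 0 -0.12" --pt "0 0 0 0 -0.12" --pt "0 0 0 0 -0.12" --pt "0 0 0 0 -0.12"

```text
time_s: 13.47
eef_pos: [497.2, 105.3, 194.7]
ee_rot: [-0.001, 0.4, 0.916, -0.001]
force: [-0.4, -0.7, -0.1]
grip_width: -0.0
```

>>> apply_moves --pt "0 0 0 0 -0.12" --pt "0 0 0 0 -0.12" --pt "0 0 0 0 -0.12" --pt "0 0 0 0 -0.12" --pt "0 0 0 0 -0.12" --pt "0 0 0 0 -0.12" --pt "0 0 0 0 -0.12" --pt "0 0 0 0 -0.011" --pt "0 0 0 0 0" --pt "0 0 0 0 0" --pt "0 0 0 0 0"

```text
time_s: 14.38
eef_pos: [497.7, 105.3, 195.7]
ee_rot: [-0.0, -0.009, 1.0, 0.0]
force: [-0.8, 0.3, -0.5]
grip_width: -0.002
```

```bash
python3 - <<'E'
from look import *
from scipy.spatial.transform import Rotation as Ro
s=ctrl.sense(); print(s['time_s'],s['eef_pos'],s['force'],s['grip_width'],s['joints'])
q=s['ee_rot']; print(Ro.from_quat([q[1],q[2],q[3],q[0]]).as_matrix().round(4))
snap('wrist','w9')
E
```

```text
14.3833 [497.66716624 105.30760195 195.68818377] [-0.77172027  0.27491816 -0.47768326] -0.0022502975931230473 [-2.21625097e-02  3.19421937e-01  1.61551519e+00  4.55081672e-05
  1.20729982e+00 -1.61174404e+00]
[[-9.998e-01 -1.880e-02 -6.000e-04]
 [-1.880e-02  9.998e-01  1.000e-04]
 [ 6.000e-04  1.000e-04 -1.000e+00]]
```

View pics/w9.png

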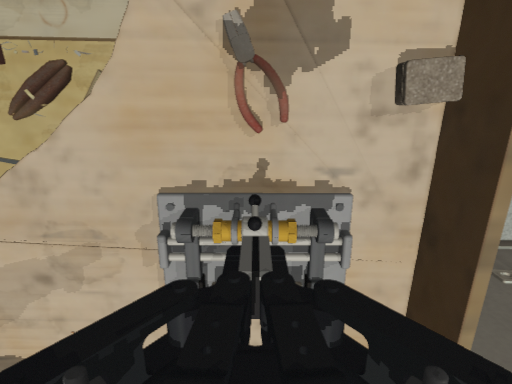

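>>> apply_moves --pt "0 0 0.1 2 0" --pt "0 0 0 2.5 0" --pt "0 0 0 2.5 0" --pt "0 0 0 2.5 0" --pt "0 0 0 1.2 0" --pt "0 0 0 0.4 0" --pt "0 0 0 0 0" --pt "0 0 0 0 0"

```text
time_s: 15.1
eef_pos: [498.2, 106.3, 85.7]
ee_rot: [0.001, -0.01, 1.0, -0.0]
force: [-0.4, -0.3, 0.4]
grip_width: -0.002
```

```bash
cat > feel.py <<'E'
from look import *
def feel(n=8,cam='side'):
    F=[];P=[]
    for k in range(n):
        ctrl.capture(cam); s=ctrl.sense(); F.append(s['force']);P.append(s['eef_pos'])
    F=np.array(F);P=np.array(P); print('t',s['time_s'],'pos',P.mean(0).round(2),'F',F.mean(0).round(2),'sd',F.std(0).round(2))
E
python3 - <<'E'
from feel import *
feel(8)
im=snap('side','s9')[:,:,::-1]; cv2.imwrite('pics/s9z.png',cv2.resize(im[130:240,150:270],None,fx=6,fy=5,interpolation=cv2.INTER_CUBIC))
E
```

```text
t 15.5 pos [498.16 106.32  85.73] F [-0.07 -0.03  0.2 ] sd [0.51 0.55 0.43]
```

View pics/s9z.png

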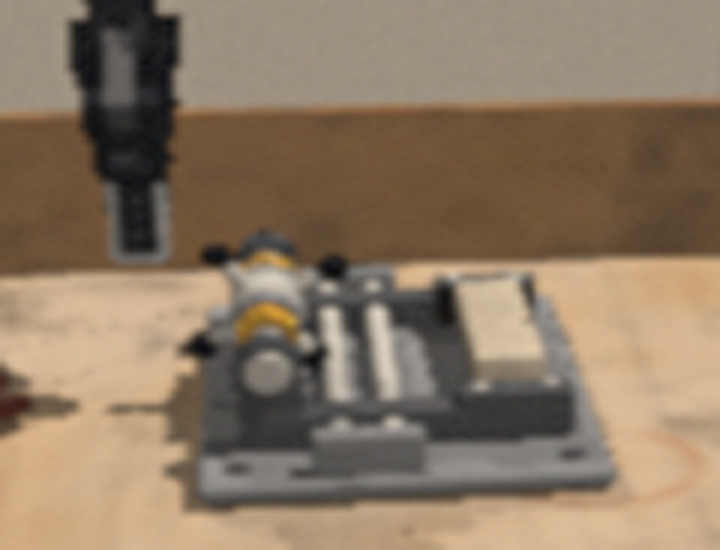

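>>> apply_moves --pt "0 -0.4 0 0 0" --pt "0 -0.3 0 0 0" --pt "0 -0.2 0 0 0" --pt "0 -0.2 0 -0.05 0" --pt "0 0 0 0 0"

```text
time_s: 15.97
eef_pos: [508.6, 106.5, 85.2]
ee_rot: [-0.001, -0.011, 1.0, -0.0]
force: [-1.3, -0.7, -0.5]
grip_width: -0.005
```

```bash
python3 - <<'E'
from feel import *
feel(6)
E
```

```text
t 16.2667 pos [508.6  106.55  85.38] F [-1.62 -0.05 -0.52] sd [0.39 0.41 0.31]
```

>>> apply_moves --pt "0 -0.2 0 -0.12 0" --pt "0 -0.2 0 -0.11 0" --pt "0 -0.2 0 -0.08 0" --pt "0 -0.2 0 -0.07 0" --pt "0 0 0 0 0"

```text
time_s: 16.68
eef_pos: [516.6, 106.7, 90.0]
ee_rot: [-0.001, -0.011, 1.0, -0.0]
force: [-7.8, -0.5, 8.7]
grip_width: -0.004
```

```bash
python3 - <<'E'
from feel import *
feel(5)
im=snap('side','s10')[:,:,::-1]; cv2.imwrite('pics/s10z.png',cv2.resize(im[130:240,150:270],None,fx=6,fy=5,interpolation=cv2.INTER_CUBIC))
E
```

```text
t 16.9333 pos [516.54 106.73  90.01] F [-7.06 -0.77  8.34] sd [0.81 0.48 0.72]
```

View pics/s10z.png

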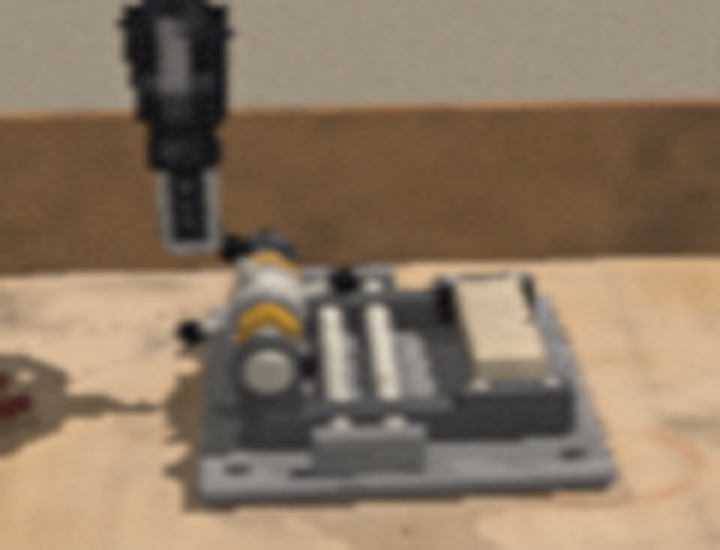

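The force has an upward part, so the fingertip corner is riding on the ball's upper side. I'll back off, drop 6 mm and continue on the ball's flank.

>>> apply_moves --pt "0 0.5 0 0 0" --pt "0 0 0 0.6 0" --pt "0 -0.4 0 0 0" --pt "0 -0.2 0 0 0" --pt "0 -0.2 0 0 0" --pt "0 -0.2 0 0 0" --pt "0 0 0 0 0"

```text
time_s: 17.57
eef_pos: [521.8, 106.7, 83.1]
ee_rot: [-0.001, -0.011, 1.0, -0.0]
force: [-3.1, -0.4, 2.2]
grip_width: -0.001
```

```bash
python3 - <<'E'
from feel import *
feel(5)
E
```

```text
t 17.8167 pos [521.8  106.75  83.14] F [-3.14 -0.56  1.44] sd [0.47 0.64 0.53]
```

>>> apply_moves --pt "0 -0.2 0 -0.05 0" --pt "0 -0.2 0 -0.05 0" --pt "0 -0.2 0 0 0" --pt "0 -0.2 0 0 0" --pt "0 -0.2 0 0 0" --pt "0 -0.2 0 0 0" --pt "0 -0.2 0 0.05 0" --pt "0 -0.2 0 0.05 0" --pt "0 -0.2 0 0.05 0" --pt "0 -0.2 0 0.05 0"

```text
time_s: 18.65
eef_pos: [542.0, 107.3, 82.2]
ee_rot: [-0.0, -0.011, 1.0, 0.0]
force: [-3.4, -1.4, 2.2]
grip_width: -0.001
```

```bash
python3 - <<'E'
from feel import *
feel(5)
im=snap('side','s11')[:,:,::-1]; cv2.imwrite('pics/s11z.png',cv2.resize(im[130:240,150:270],None,fx=6,fy=5,interpolation=cv2.INTER_CUBIC))
E
```

```text
t 18.9 pos [542.09 107.25  82.17] F [-1.43 -0.36  0.18] sd [1.02 0.22 0.44]
```

View pics/s11z.png

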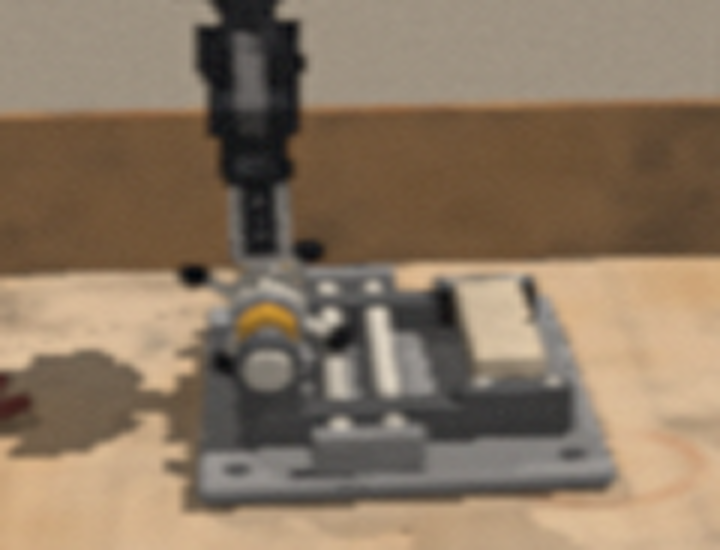

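```bash
cat >> star.py <<'E'
def ang(pxs,Y=106.5,hub=None):
    c=cal('side'); Q=[]
    for u,v in pxs:
        o,d=ray(c,u,v); Q.append((o+d*(Y-o[1])/d[1])[[0,2]])
    Q=np.array(Q); h=Q.mean(0) if hub is None else np.array(hub); D=Q-h
    print('hub',h.round(1),'phi',np.degrees(np.arctan2(D[:,0],D[:,1])).round(1),'r',np.hypot(*D.T).round(1)); return Q
E
python3 - <<'E'
from star import *
ang([(201.3,180),(182.2,184.6),(206.7,197),(187,202.4)])
ang([(201.3,180),(182.2,184.6),(206.7,197),(187,202.4)],hub=(543.9,49.4))
balls(cv2.imread('pics/s11.png'))
E
```

```text
hub [543.8  49.3] phi [  32.6  -57.6  119.8 -146.7] r [31.  31.2 31.6 32.5]
hub [543.9  49.4] phi [  32.5  -58.   120.1 -146.6] r [30.8 31.2 31.6 32.6]
px 192.2 166.2 area 388 xz [541.6 108.9]
px 192.6 173.3 area 208 xz [541.7  92.3]
px 193.0 178.7 area 106 xz [542.1  79.4]
px 201.1 179.9 area 136 xz [560.1  75.9]
px 181.9 184.4 area 120 xz [516.8  66.5]
px 206.3 197.4 area 121 xz [570.2  32.9]
px 186.9 202.4 area 106 xz [525.8  22.4]
```

Pushed spoke is at +32.5°, and the finger-contact geometry predicts 32.3°, so the model holds. That is about 1.2 rad turned. Next I'll go to the following spoke at −57.5°.

>>> apply_moves --pt "0 0.3 0 0 0" --pt "0 0.2 0 -1.5 0" --pt "0 0 0 -2.5 0" --pt "0 1.5 0 -0.5 0" --pt "0 2.0 0 0 0" --pt "0 1.2 0 0 0" --pt "0 0 -0.07 2.0 0" --pt "0 0 0 2.3 0" --pt "0 0 0 1.0 0" --pt "0 0 0 0.2 0" --pt "0 0 0 0 0" --pt "0 0 0 0 0"

```text
time_s: 19.95
eef_pos: [490.4, 105.5, 73.1]
ee_rot: [0.001, -0.011, 1.0, -0.0]
force: [-0.4, -0.1, 0.0]
grip_width: -0.002
```

```bash
python3 - <<'E'
from feel import *
feel(8)
E
```

```text
t 20.35 pos [490.18 105.45  72.93] F [0.05 0.11 0.1 ] sd [0.52 0.44 0.5 ]
```

>>> apply_moves --pt "0 -0.5 0.1 0 0" --pt "0 -0.4 0 0 0" --pt "0 -0.2 0 -0.2 0" --pt "0 -0.25 0 -0.22 0" --pt "0 -0.2 0 -0.15 0" --pt "0 -0.2 0 -0.12 0" --pt "0 -0.25 0 -0.15 0" --pt "0 -0.25 0 -0.12 0" --pt "0 -0.25 0 -0.1 0" --pt "0 -0.25 0 -0.1 0" --pt "0 -0.25 0 -0.05 0"

```text
time_s: 21.27
eef_pos: [518.7, 107.2, 84.8]
ee_rot: [-0.002, -0.011, 1.0, -0.0]
force: [-6.5, -1.3, 3.8]
grip_width: -0.0
```

```bash
python3 - <<'E'
from feel import *
feel(6)
E
```

```text
t 21.5667 pos [519.54 107.05  84.6 ] F [-4.37 -0.85  3.12] sd [0.2  0.29 0.41]
```

>>> apply_moves --pt "0 -0.25 0 0 0" --pt "0 -0.25 0 0 0" --pt "0 -0.25 0 0 0" --pt "0 -0.25 0 0.03 0" --pt "0 -0.25 0 0.04 0" --pt "0 -0.2 0 0.04 0" --pt "0 -0.2 0 0.06 0" --pt "0 -0.2 0 0.08 0" --pt "0 -0.1 0 0.04 0"

```text
time_s: 22.32
eef_pos: [539.5, 107.5, 81.4]
ee_rot: [0.0, -0.011, 1.0, 0.0]
force: [-4.2, -0.7, 2.3]
grip_width: 0.001
```

```bash
python3 - <<'E'
from feel import *
feel(6)
im=snap('side','s12')[:,:,::-1]; cv2.imwrite('pics/s12z.png',cv2.resize(im[130:240,150:270],None,fx=6,fy=5,interpolation=cv2.INTER_CUBIC))
E
```

```text
t 22.6167 pos [539.48 107.48  81.4 ] F [-2.09 -0.68  0.5 ] sd [0.91 0.4  0.98]
```

View pics/s12z.png

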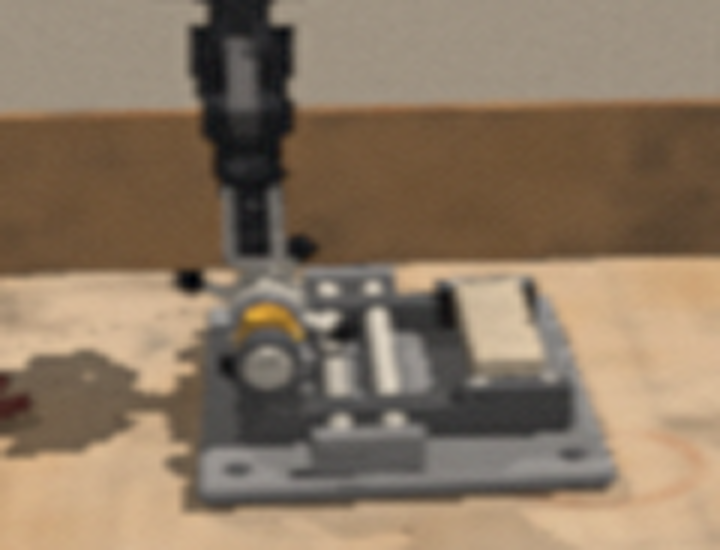

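Total turned is now about 2.67 rad. The pad gap suggested contact near 3 rad, so I'll push the next spoke slowly, reading the force as it moves.

>>> apply_moves --pt "0 0.3 0 0 0" --pt "0 0.2 0 -1.5 0" --pt "0 0 0 -2.5 0" --pt "0 1.5 0 -0.5 0" --pt "0 2.0 0 0 0" --pt "0 1.1 0 0 0" --pt "0 0 0 2.0 0" --pt "0 0 0 2.3 0" --pt "0 0 0 1.0 0" --pt "0 0 0 0.2 0" --pt "0 0 0 0 0" --pt "0 0 0 0 0"

```text
time_s: 23.67
eef_pos: [488.9, 106.4, 72.3]
ee_rot: [0.001, -0.011, 1.0, -0.0]
force: [-0.9, 0.6, 0.9]
grip_width: -0.001
```

```bash
python3 - <<'E'
from feel import *
feel(10)
from star import *
im=snap('side','s13')[:,:,::-1]; cv2.imwrite('pics/s13z.png',cv2.resize(im[130:240,150:270],None,fx=6,fy=5,interpolation=cv2.INTER_CUBIC)); balls(np.ascontiguousarray(im))
E
```

```text
t 24.1667 pos [488.59 106.41  72.03] F [ 0.03  0.   -0.11] sd [0.4  0.66 0.46]
px 172.2 167.6 area 134 xz [497.7 106.9]
px 199.7 179.3 area 155 xz [556.9  77.4]
px 181.2 185.7 area 99 xz [515.1  63.5]
px 207.3 195.8 area 99 xz [572.8  36.7]
px 187.5 202.7 area 71 xz [527.   21.6]
```

View pics/s13z.png

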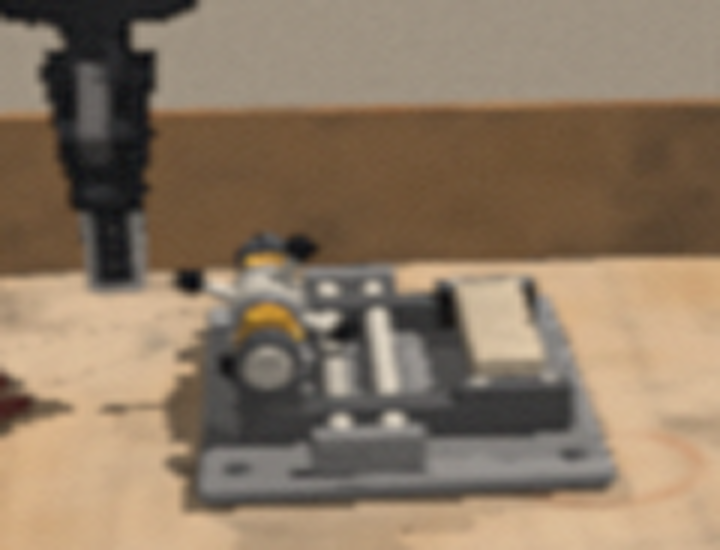

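>>> apply_moves --pt "0 -0.4 0.05 0 0" --pt "0 -0.3 0 0 0" --pt "0 -0.1 0 -0.05 0" --pt "0 -0.05 0 -0.07 0"

```text
time_s: 24.55
eef_pos: [497.0, 107.1, 72.6]
ee_rot: [-0.0, -0.011, 1.0, 0.0]
force: [-0.1, -0.1, 0.3]
grip_width: -0.002
```

>>> apply_moves --pt "0 -0.05 0 -0.07 0" --pt "0 -0.05 0 -0.07 0"

```text
time_s: 24.72
eef_pos: [497.8, 107.1, 74.2]
ee_rot: [-0.0, -0.011, 1.0, -0.0]
force: [0.2, -0.5, 0.3]
grip_width: -0.002
```

>>> apply_moves --pt "0 -0.05 0 -0.07 0" --pt "0 -0.05 0 -0.07 0"

```text
time_s: 24.88
eef_pos: [498.8, 107.1, 75.6]
ee_rot: [0.0, -0.011, 1.0, -0.0]
force: [-0.5, 0.6, -0.3]
grip_width: -0.002
```

>>> apply_moves --pt "0 -0.05 0 -0.06 0" --pt "0 -0.05 0 -0.06 0"

```text
time_s: 25.05
eef_pos: [499.8, 107.1, 76.8]
ee_rot: [-0.0, -0.011, 1.0, -0.0]
force: [-0.0, 1.0, 0.5]
grip_width: 0.002
```

>>> apply_moves --pt "0 -0.05 0 -0.06 0" --pt "0 -0.05 0 -0.06 0"

```text
time_s: 25.22
eef_pos: [500.8, 107.2, 77.9]
ee_rot: [-0.0, -0.011, 1.0, -0.0]
force: [1.1, -0.7, -0.2]
grip_width: 0.003
```

>>> apply_moves --pt "0 -0.05 0 -0.05 0" --pt "0 -0.05 0 -0.05 0"

```text
time_s: 25.38
eef_pos: [501.8, 107.2, 79.0]
ee_rot: [0.0, -0.011, 1.0, 0.0]
force: [-0.5, -0.5, 0.1]
grip_width: 0.0
```

>>> apply_moves --pt "0 -0.05 0 -0.05 0" --pt "0 -0.05 0 -0.05 0"

```text
time_s: 25.55
eef_pos: [502.8, 107.2, 79.9]
ee_rot: [-0.0, -0.011, 1.0, -0.0]
force: [0.1, -0.9, 0.3]
grip_width: 0.0
```

>>> apply_moves --pt "0 -0.05 0 -0.05 0" --pt "0 -0.05 0 -0.05 0"

```text
time_s: 25.72
eef_pos: [503.8, 107.2, 80.9]
ee_rot: [-0.0, -0.011, 1.0, -0.0]
force: [0.1, -0.8, 0.3]
grip_width: 0.003
```

No contact: I raised too early and slid over the ball. Back off, go lower, and find contact first.

>>> apply_moves --pt "0 0.6 0 0 0" --pt "0 0.5 0 0 0" --pt "0 0 0 0.6 0" --pt "0 0 0 0.5 0" --pt "0 0 0 0 0" --pt "0 -0.2 0 0 0" --pt "0 -0.2 0 0 0"

```text
time_s: 26.3
eef_pos: [497.0, 107.1, 69.9]
ee_rot: [0.0, -0.011, 1.0, 0.0]
force: [0.6, -0.6, 0.2]
grip_width: 0.003
```

>>> apply_moves --pt "0 -0.1 0 0 0" --pt "0 -0.1 0 0 0"

```text
time_s: 26.47
eef_pos: [498.3, 107.1, 69.8]
ee_rot: [-0.001, -0.011, 1.0, -0.0]
force: [-7.3, -1.0, 4.3]
grip_width: -0.002
```

>>> apply_moves --pt "0 -0.05 0 0 0" --pt "0 -0.05 0 -0.02 0"

```text
time_s: 26.63
eef_pos: [498.4, 107.1, 69.8]
ee_rot: [-0.002, -0.011, 1.0, -0.0]
force: [-9.2, -0.7, 3.0]
grip_width: -0.002
```

>>> apply_moves --pt "0 -0.05 0 -0.03 0" --pt "0 -0.05 0 -0.03 0"

```text
time_s: 26.8
eef_pos: [498.5, 107.2, 70.0]
ee_rot: [-0.003, -0.011, 1.0, -0.0]
force: [-11.2, -1.0, 1.9]
grip_width: -0.003
```

>>> apply_moves --pt "0 -0.05 0 -0.05 0" --pt "0 -0.05 0 -0.05 0"

```text
time_s: 26.97
eef_pos: [498.9, 107.2, 70.6]
ee_rot: [-0.004, -0.011, 1.0, -0.0]
force: [-12.9, -2.0, 1.5]
grip_width: -0.001
```

>>> apply_moves --pt "0 -0.05 0 -0.07 0" --pt "0 -0.05 0 -0.07 0"

```text
time_s: 27.13
eef_pos: [499.6, 107.2, 71.9]
ee_rot: [-0.005, -0.011, 1.0, -0.0]
force: [-13.9, -1.8, 2.9]
grip_width: -0.002
```

>>> apply_moves --pt "0 -0.05 0 -0.07 0" --pt "0 -0.05 0 -0.07 0"

```text
time_s: 27.3
eef_pos: [500.3, 107.2, 73.3]
ee_rot: [-0.005, -0.011, 1.0, -0.0]
force: [-15.5, -2.7, 3.5]
grip_width: 0.0
```

>>> apply_moves --pt "0 -0.05 0 -0.07 0" --pt "0 -0.05 0 -0.07 0"

```text
time_s: 27.47
eef_pos: [501.2, 107.3, 74.8]
ee_rot: [-0.005, -0.011, 1.0, -0.0]
force: [-15.9, -2.3, 5.7]
grip_width: 0.001
```

>>> apply_moves --pt "0 -0.05 0 -0.06 0" --pt "0 -0.05 0 -0.06 0"

```text
time_s: 27.63
eef_pos: [502.1, 107.3, 76.1]
ee_rot: [-0.005, -0.011, 1.0, -0.0]
force: [-17.8, -2.9, 7.0]
grip_width: 0.001
```

>>> apply_moves --pt "0 -0.05 0 -0.06 0" --pt "0 -0.05 0 -0.06 0"

```text
time_s: 27.8
eef_pos: [503.0, 107.3, 77.4]
ee_rot: [-0.005, -0.011, 1.0, -0.0]
force: [-18.9, -2.7, 8.5]
grip_width: -0.002
```

Allowing for rubbing at the ball, the square force is still about 4.8 N and flat, at about 2.97 rad total. A quick look at the pads' gap.

```bash
python3 - <<'E'
from feel import *
feel(4)
im=snap('side','s14')[:,:,::-1]; 
a=cv2.resize(im[150:235,170:265],None,fx=5,fy=5,interpolation=cv2.INTER_CUBIC)
im=snap('wrist','w14')
im=snap('top','t14')
E
```

```text
t 28.0 pos [503.16 107.28  77.54] F [-18.18  -2.51   8.51] sd [0.68 0.49 0.3 ]
```

View pics/w14.png

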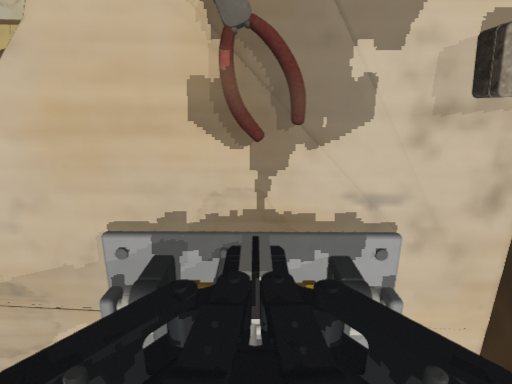

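View pics/t14.png

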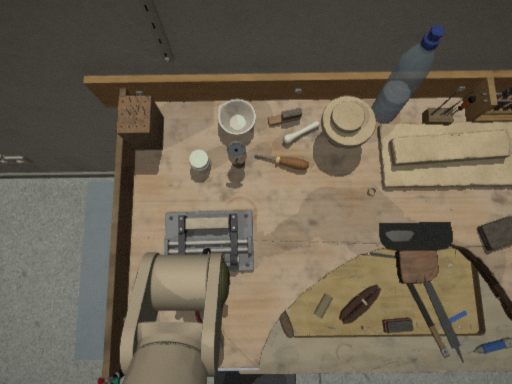

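The top view shows the jaws clear of the arm but too coarse to judge the gap. I'll reset the rubbing by backing off, then re-approach and feel again.

>>> apply_moves --pt "0 0.3 0 0 0" --pt "0 0.3 0 0 0" --pt "0 0 0 0.1 0" --pt "0 -0.15 0 0 0" --pt "0 -0.1 0 0 0" --pt "0 -0.1 0 0 0"

```text
time_s: 28.65
eef_pos: [502.8, 107.3, 77.0]
ee_rot: [-0.002, -0.011, 1.0, -0.0]
force: [-13.4, -0.4, 6.8]
grip_width: 0.002
```

>>> apply_moves --pt "0 -0.05 0 -0.02 0" --pt "0 -0.05 0 -0.02 0"

```text
time_s: 28.82
eef_pos: [502.9, 107.3, 77.1]
ee_rot: [-0.004, -0.011, 1.0, -0.0]
force: [-14.8, -2.2, 5.6]
grip_width: 0.003
```

>>> apply_moves --pt "0 -0.05 0 -0.03 0" --pt "0 -0.05 0 -0.03 0"

```text
time_s: 28.98
eef_pos: [503.3, 107.3, 77.5]
ee_rot: [-0.005, -0.011, 1.0, -0.0]
force: [-16.3, -2.1, 7.8]
grip_width: 0.003
```

>>> apply_moves --pt "0 -0.05 0 -0.06 0" --pt "0 -0.05 0 -0.06 0"

```text
time_s: 29.15
eef_pos: [504.3, 107.3, 78.7]
ee_rot: [-0.005, -0.011, 1.0, -0.0]
force: [-16.6, -2.4, 8.5]
grip_width: 0.003
```

>>> apply_moves --pt "0 -0.05 0 -0.065 0" --pt "0 -0.05 0 -0.065 0"

```text
time_s: 29.32
eef_pos: [505.5, 107.4, 80.2]
ee_rot: [-0.004, -0.011, 1.0, -0.0]
force: [-15.5, -1.9, 9.7]
grip_width: 0.002
```

>>> apply_moves --pt "0 0 0 -0.1 0" --pt "0 -0.03 0 -0.05 0"

```text
time_s: 29.48
eef_pos: [506.7, 107.4, 81.9]
ee_rot: [-0.003, -0.011, 1.0, -0.0]
force: [-11.3, -1.5, 6.5]
grip_width: -0.003
```

>>> apply_moves --pt "0 -0.04 0 -0.05 0" --pt "0 -0.04 0 -0.05 0"

```text
time_s: 29.65
eef_pos: [507.7, 107.4, 83.0]
ee_rot: [-0.003, -0.011, 1.0, -0.0]
force: [-11.5, -1.9, 5.7]
grip_width: -0.0
```

>>> apply_moves --pt "0 -0.05 0 -0.06 0" --pt "0 -0.05 0 -0.05 0"

```text
time_s: 29.82
eef_pos: [509.0, 107.4, 84.2]
ee_rot: [-0.002, -0.011, 1.0, -0.0]
force: [-9.7, -1.3, 5.1]
grip_width: 0.0
```

```bash
python3 - <<'E'
from feel import *
feel(4)
s=ctrl.sense(); print(s['wrist_torque'])
E
```

```text
t 30.0167 pos [509.16 107.39  84.26] F [-8.86 -1.19  5.82] sd [0.49 0.02 0.45]
[-0.18374829  1.53321405 -0.02152953]
```

>>> apply_moves --pt "0 0.4 0 0 0" --pt "0 0 0 0.5 0" --pt "0 0 0 0 0" --pt "0 -0.2 0 0 0" --pt "0 -0.1 0 -0.05 0"

```text
time_s: 30.43
eef_pos: [508.9, 107.4, 79.5]
ee_rot: [-0.001, -0.011, 1.0, 0.0]
force: [-5.5, 0.4, -0.4]
grip_width: -0.003
```

>>> apply_moves --pt "0 -0.05 0 -0.05 0" --pt "0 -0.05 0 -0.05 0"

```text
time_s: 30.6
eef_pos: [510.0, 107.4, 80.6]
ee_rot: [-0.001, -0.011, 1.0, -0.0]
force: [-3.0, -0.2, -2.0]
grip_width: -0.002
```

>>> apply_moves --pt "0 -0.05 0 -0.05 0" --pt "0 -0.05 0 -0.05 0"

```text
time_s: 30.77
eef_pos: [511.2, 107.4, 81.8]
ee_rot: [-0.0, -0.011, 1.0, 0.0]
force: [-3.4, -0.0, -1.8]
grip_width: 0.004
```

>>> apply_moves --pt "0 -0.05 0 -0.05 0" --pt "0 -0.05 0 -0.05 0"

```text
time_s: 30.93
eef_pos: [512.3, 107.5, 82.9]
ee_rot: [-0.0, -0.011, 1.0, 0.0]
force: [-4.3, 0.8, -2.5]
grip_width: -0.001
```

Free running still reads about 4 N square force, now at 3.3 rad. Continue in small pushes.

>>> apply_moves --pt "0 -0.05 0 -0.03 0" --pt "0 -0.05 0 -0.03 0"

```text
time_s: 31.1
eef_pos: [513.3, 107.5, 83.5]
ee_rot: [-0.0, -0.011, 1.0, 0.0]
force: [-4.0, 0.6, -1.4]
grip_width: -0.002
```

>>> apply_moves --pt "0 -0.05 0 -0.03 0" --pt "0 -0.05 0 -0.03 0"

```text
time_s: 31.27
eef_pos: [514.3, 107.5, 84.1]
ee_rot: [-0.0, -0.011, 1.0, 0.0]
force: [-4.3, 0.9, -1.1]
grip_width: -0.0
```

>>> apply_moves --pt "0 -0.05 0 -0.03 0" --pt "0 -0.05 0 -0.03 0"

```text
time_s: 31.43
eef_pos: [515.3, 107.5, 84.7]
ee_rot: [-0.0, -0.011, 1.0, 0.0]
force: [-3.7, 0.9, -1.0]
grip_width: 0.003
```

>>> apply_moves --pt "0 -0.05 0 -0.03 0" --pt "0 -0.05 0 -0.03 0"

```text
time_s: 31.6
eef_pos: [516.3, 107.5, 85.3]
ee_rot: [-0.0, -0.011, 1.0, 0.0]
force: [-4.8, -0.1, -1.3]
grip_width: -0.0
```

>>> apply_moves --pt "0 -0.05 0 -0.02 0" --pt "0 -0.05 0 -0.02 0"

```text
time_s: 31.77
eef_pos: [517.3, 107.5, 85.7]
ee_rot: [-0.0, -0.011, 1.0, 0.0]
force: [-4.2, 1.0, -0.1]
grip_width: 0.004
```

>>> apply_moves --pt "0 -0.05 0 -0.02 0" --pt "0 -0.05 0 -0.02 0"

```text
time_s: 31.93
eef_pos: [518.3, 107.5, 86.2]
ee_rot: [-0.0, -0.011, 1.0, -0.0]
force: [-5.9, 0.9, -0.0]
grip_width: 0.003
```

>>> apply_moves --pt "0 -0.05 0 -0.02 0" --pt "0 -0.05 0 -0.02 0"

```text
time_s: 32.1
eef_pos: [519.3, 107.6, 86.6]
ee_rot: [-0.0, -0.011, 1.0, 0.0]
force: [-5.2, 0.0, 1.2]
grip_width: 0.001
```

>>> apply_moves --pt "0 -0.05 0 -0.02 0" --pt "0 -0.05 0 -0.02 0"

```text
time_s: 32.27
eef_pos: [520.3, 107.6, 87.0]
ee_rot: [-0.0, -0.011, 1.0, -0.0]
force: [-6.1, 0.5, 0.9]
grip_width: -0.005
```

>>> apply_moves --pt "0 -0.05 0 -0.015 0" --pt "0 -0.05 0 -0.015 0"

```text
time_s: 32.43
eef_pos: [521.2, 107.6, 87.3]
ee_rot: [-0.0, -0.011, 1.0, -0.0]
force: [-6.6, 0.7, -0.1]
grip_width: -0.003
```

>>> apply_moves --pt "0 -0.05 0 -0.015 0" --pt "0 -0.05 0 -0.015 0"

```text
time_s: 32.6
eef_pos: [522.2, 107.6, 87.6]
ee_rot: [-0.0, -0.011, 1.0, -0.0]
force: [-6.6, 1.0, 0.8]
grip_width: 0.003
```

>>> apply_moves --pt "0 -0.05 0 -0.01 0" --pt "0 -0.05 0 -0.01 0"

```text
time_s: 32.77
eef_pos: [523.2, 107.6, 87.9]
ee_rot: [-0.0, -0.011, 1.0, -0.0]
force: [-6.7, 0.9, 0.7]
grip_width: 0.001
```

>>> apply_moves --pt "0 -0.05 0 -0.01 0" --pt "0 -0.05 0 -0.01 0"

```text
time_s: 32.93
eef_pos: [524.2, 107.6, 88.1]
ee_rot: [-0.0, -0.011, 1.0, -0.0]
force: [-7.4, 0.3, 1.3]
grip_width: 0.001
```

```bash
python3 - <<'E'
from feel import *
feel(6)
D=np.array([[510,-3,-2],[511.2,-3.4,-1.8],[512.3,-4.3,-2.5],[513.3,-4,-1.4],[514.3,-4.3,-1.1],[515.3,-3.7,-1],[516.3,-4.8,-1.3],[517.3,-4.2,-.1],[518.3,-5.9,0],[519.3,-5.2,1.2],[520.3,-6.1,.9],[521.2,-6.6,-.1],[522.2,-6.6,.8],[523.2,-6.7,.7],[524.2,-7.4,1.3]])
np.save('D.npy',D)
ph=np.arcsin((D[:,0]-525.5)/31); fx=-D[:,1]; fz=-D[:,2]
F=fx*np.cos(ph)-fz*(np.sin(ph)-.21); G=fx*np.cos(ph)-fz*np.sin(ph)
print(np.c_[np.degrees(ph),F,G].round(2))
from scipy.optimize import least_squares
f=lambda p,y:p[0]+4.55*np.maximum(0,ph-p[1])-y
for y in (F,G):
    r=least_squares(f,[4.2,-.2],args=(y,)); J=r.jac; cov=np.linalg.inv(J.T@J)*(r.fun**2).mean(); print(r.x,np.sqrt(np.diag(cov)),(r.fun**2).mean()**.5,'jaw now',35*(ph[-1]-r.x[1]), (y[-4:].mean()-r.x[0])/.13)
    g=lambda p,y:p[0]+p[2]*np.maximum(0,ph-p[1])-y
    r=least_squares(g,[4.2,-.2,4.5],args=(y,)); print('free slope',r.x)
E
```

```text
t 33.2333 pos [524.32 107.66  88.17] F [-6.51  0.57  1.91] sd [0.17 0.76 0.47]
[[-30.     4.02   3.6 ]
 [-27.47   4.22   3.85]
 [-25.2    5.48   4.96]
 [-23.18   4.52   4.23]
 [-21.18   4.64   4.41]
 [-19.21   4.03   3.82]
 [-17.26   5.24   4.97]
 [-15.34   4.1    4.08]
 [-13.43   5.74   5.74]
 [-11.54   4.6    4.85]
 [ -9.66   5.67   5.86]
 [ -7.97   6.57   6.55]
 [ -6.11   6.31   6.48]
 [ -4.25   6.48   6.63]
 [ -2.4    7.07   7.34]]Traceback (most recent call last):
  File "<stdin>", line 11, in <module>
    ainv = _umath_linalg.inv(a, signature=signature)
    raise LinAlgError("Singular matrix")
numpy.linalg.LinAlgError: Singular matrix
```

```bash
cat > fit.py <<'E'
import numpy as np
def fit(D):
    ph=np.arcsin((D[:,0]-525.5)/31); fx=-D[:,1]; fz=-D[:,2]
    for nm,k in (('flank',.21),('centre',0)):
        y=fx*np.cos(ph)-fz*(np.sin(ph)-k); best=[]
        for t in np.radians(np.arange(-30,5,.5)):
            h=np.maximum(0,ph-t); b=(y-4.55*h).mean(); best.append((((y-b-4.55*h)**2).mean()**.5,t,b))
        e=min(best); ok=[q for q in best if q[0]**2*len(y)<e[0]**2*len(y)+.5**2]
        print(nm,'rms %.2f knee %.1f deg base %.2f'%(e[0],np.degrees(e[1]),e[2]),'knee range',np.degrees([ok[0][1],ok[-1][1]]).round(1),'jaw by angle %.1f'%(35*(ph[-1]-e[1])),'by force(last4) %.1f'%((y[-4:].mean()-e[2])/.13))
E
python3 -c "
from fit import *
fit(np.load('D.npy'))"
```

```text
flank rms 0.61 knee -30.0 deg base 4.10 knee range [-30. -22.] jaw by angle 16.9 by force(last4) 19.3
centre rms 0.65 knee -30.0 deg base 4.01 knee range [-30.  -27.5] jaw by angle 16.9 by force(last4) 21.0
```

```bash
python3 - <<'E'
from look import *
import pickle
i,s=pickle.load(open('w8.pkl','rb')); c=cal('wrist',i)
g=cv2.cvtColor(cv2.imread('pics/w8.png'),cv2.COLOR_BGR2GRAY)
for u in (246,250,255,260,264): print(u,g[110:134,u].tolist(),'|',g[224:252,u].tolist())
from scipy.spatial.transform import Rotation as Ro
q=s['ee_rot']; R=Ro.from_quat([q[1],q[2],q[3],q[0]]).as_matrix(); p=s['eef_pos']
T=lambda u,v,z:(R.T@(onz(c,u,v,z)-p)).round(2)[0]
for v in (121,121.5,122,122.5,123): print('pad+',v,T(255,v,36.2))
for v in (127,127.5,128,128.5): print('stone+',v,T(255,v,41.2))
for v in (229,229.5,230,230.5): print('stone-',v,T(255,v,41.2))
for v in (232,233,234,235,236,237,238,239): print('pad-',v,T(255,v,36.2))
E
```

```text
246 [99, 96, 94, 93, 93, 92, 93, 81, 59, 46, 44, 43, 40, 58, 75, 77, 77, 84, 100, 159, 167, 168, 170, 171] | [158, 157, 158, 160, 164, 157, 75, 16, 14, 16, 16, 25, 35, 37, 37, 52, 82, 90, 92, 92, 92, 93, 92, 88, 87, 88, 89, 84]
250 [98, 98, 94, 93, 93, 93, 93, 81, 61, 46, 43, 43, 41, 58, 75, 77, 77, 87, 104, 163, 172, 173, 173, 174] | [162, 161, 161, 161, 162, 154, 72, 12, 12, 11, 10, 22, 35, 34, 36, 53, 82, 90, 91, 93, 92, 92, 92, 88, 87, 88, 90, 84]
255 [99, 99, 95, 94, 94, 94, 94, 82, 61, 47, 45, 44, 42, 97, 128, 90, 77, 88, 107, 166, 173, 172, 172, 172] | [169, 168, 169, 169, 167, 157, 74, 12, 11, 15, 12, 22, 35, 36, 37, 47, 81, 90, 92, 91, 92, 92, 93, 88, 87, 88, 90, 84]
260 [100, 99, 96, 96, 95, 95, 95, 83, 62, 49, 46, 46, 43, 98, 129, 91, 77, 83, 108, 167, 176, 177, 175, 176] | [172, 173, 172, 171, 171, 162, 76, 10, 11, 15, 12, 23, 35, 36, 38, 47, 81, 90, 92, 92, 92, 92, 93, 89, 89, 90, 90, 84]
264 [101, 102, 98, 96, 95, 95, 95, 85, 64, 50, 45, 45, 45, 100, 130, 132, 132, 98, 111, 172, 180, 179, 180, 181] | [170, 172, 172, 173, 172, 163, 76, 13, 12, 13, 12, 21, 35, 36, 35, 46, 81, 90, 92, 89, 117, 139, 136, 113, 92, 89, 90, 85]
pad+ 121 57.84
pad+ 121.5 57.39
pad+ 122 56.93
pad+ 122.5 56.48
pad+ 123 56.02
stone+ 127 52.71
stone+ 127.5 52.26
stone+ 128 51.81
stone+ 128.5 51.36
stone- 229 -48.58
stone- 229.5 -49.12
stone- 230 -49.67
stone- 230.5 -50.22
pad- 232 -54.03
pad- 233 -55.15
pad- 234 -56.28
pad- 235 -57.4
pad- 236 -58.53
pad- 237 -59.66
pad- 238 -60.8
pad- 239 -61.93
```

The feel rose from about 4.2 N to about 7 N square force, which puts the jaws near 20 N. By pad gap (5.9 mm at 2 mm/rad) the touch was near 3.0 rad, and 3.74 rad turned gives about 26 N. Both are inside the band, so I stop here and back straight off.

>>> apply_moves --pt "0 0.2 0 0 0" --pt "0 0.4 0 0 0" --pt "0 1.0 0 0 0" --pt "0 1.5 0 0 0" --pt "0 0.5 0 -2.0 0" --pt "0 0 0 -3.0 0" --pt "0 0 0 -3.0 0" --pt "0 0 0 -3.0 0" --pt "0 0 0 -3.0 0" --pt "0 0 0 -2.0 0" --pt "0 0 0 0 0" --pt "0 0 0 0 0"

```text
time_s: 34.23
eef_pos: [488.9, 106.8, 248.8]
ee_rot: [0.002, -0.011, 1.0, -0.0]
force: [0.4, -0.2, -0.9]
grip_width: -0.002
```

>>> apply_moves --pt "8.5 0 0 0 0" --pt "8.5 0 0 0 0" --pt "8.5 0 0 0 0" --pt "8.5 0 0 0 0" --pt "8.5 0 0 0 0"

```text
time_s: 34.65
eef_pos: [488.3, 106.9, 247.5]
ee_rot: [-0.0, -0.011, 1.0, 0.0]
force: [0.6, 0.2, -0.2]
grip_width: 0.713
```

```bash
python3 - <<'E'
from star import *
import pickle
s=ctrl.sense(); print(s['time_s'],s['eef_pos'],s['force'],s['grip_width'])
i=ctrl.camera_info('wrist'); im=snap('wrist','w20'); pickle.dump((i,s),open('w20.pkl','wb'))
im=snap('side','s20')[:,:,::-1]; P=balls(np.ascontiguousarray(im))
cv2.imwrite('pics/s20z.png',cv2.resize(im[140:240,160:330],None,fx=4.5,fy=4.5,interpolation=cv2.INTER_CUBIC))
E
```

```text
34.65 [488.30879214 106.90001125 247.48170891] [ 0.59889177  0.19833431 -0.17957974] 0.713427839070378
px 192.4 178.3 area 158 xz [540.8  80.4]
px 208.0 190.2 area 148 xz [574.7  50.4]
px 180.2 192.4 area 78 xz [511.9  47.5]
```

View pics/w20.png

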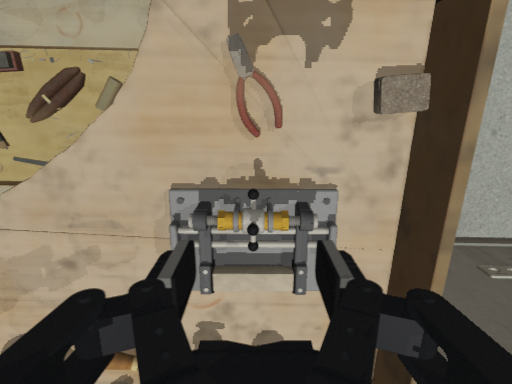

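View pics/s20z.png

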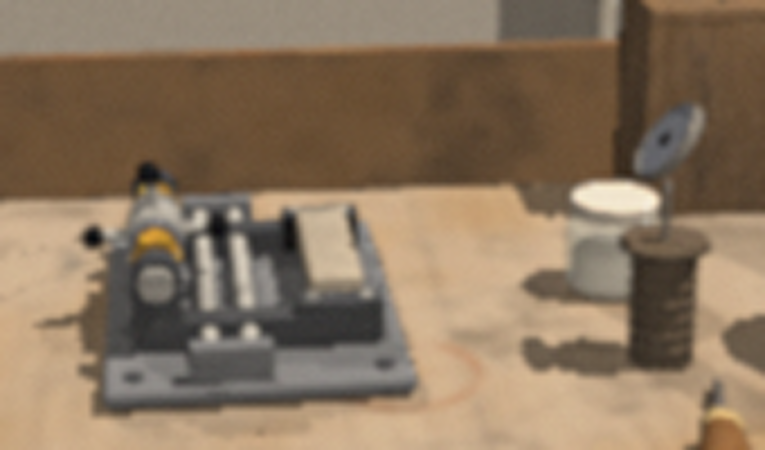

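```bash
python3 - <<'E'
import cv2
im=cv2.imread('pics/w20.png'); cv2.imwrite('pics/w20z.png',cv2.resize(im[175:305,155:350],None,fx=4,fy=4,interpolation=cv2.INTER_CUBIC))
E
```

```text
(no output)
```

View pics/w20z.png

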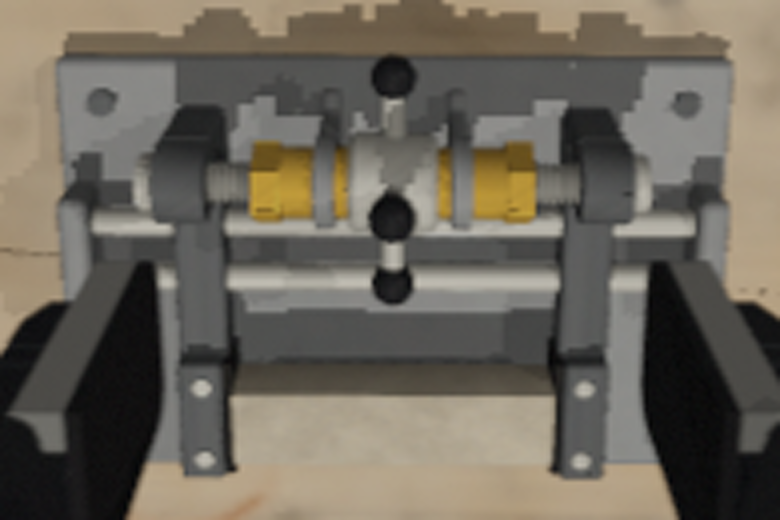

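The stone is gripped between both pads with no visible gap, the balls are at −3.7° (no spring-back), and the jar and mirror are where they were. Handing in.

```bash
python3 - <<'E'
from rig import ctrl
print(ctrl.sense()['time_s'], ctrl.finish_job())
E
```

```text
the job is handed in; nothing more can be done
34.75 None
```

The stone is on the cork strip, released, and gripped between both jaws. I estimate 20 to 26 N at each jaw. The job was handed in at 34.8 s with the arm clear of everything.

**What I did**
- I grasped the stone across its 26 mm and lowered it onto the cork until it made contact. It was about 1 mm off centre along its length. I released it there; a centring difference that small is taken up as the jaws close.
- I turned the star about 3.74 rad over three spokes, uppermost ball away from the robot. The last stretch was slow, with the force read at each small step.

**Last checks**
- **By feel:** the square force at the ball rose from about 4.2 N to about 7 N, or roughly 20 N at the jaws.
- **By pad gap:** a 5.9 mm gap puts first contact near 3.0 rad, or about 26 N. This disagrees a little with the feel, but both are inside 12 to 32 N.
- **Uncertainty:** single force readings scattered by about 0.5 N. The rise was also steeper than the nominal slope, so the exact point where the jaws touched is not sharp.
- **Pictures:** the stone lies flat with no visible gap at either pad, and the star stayed where I left it. The jar and mirror had not moved, and nothing appeared cracked or displaced.

**One slip on the way:** starting the third spoke, the fingertip passed over the ball without contact. I backed off and approached again lower.

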